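# Get the boxed filter out from behind the row and put the row back

### The job

The glass filter in its upright grey sleeve is stuck behind the row of three things on the caddy: without shifting the sleeve, first move all three over to stand on the grey side mat, then set the sleeve gently down upright in the white filter holder bracket, seated on its floor, while the three wait on the mat. After that put the blower, the ring stack and the lens back, each standing centred on the same cork disc it came from, and do not tip over any of them or disturb the brush and the lens cap.

Things in the scene. Friction and masses are not known exactly. Their poses are not given: they have to be found in the camera images.
- caddy: White board, fixed; origin on the cabinet top (z=0) under its middle cork disc; y along the row, x from the row towards the sleeve. Board top 6 mm up, x -47..118, y -143..143 mm. Three flush cork discs, 76 mm wide, centred at x=0, y=-92, 0, 92 mm; each starts with one of blower, rings, lens centred on it, shuffled. Lips: 14 mm high at y=+-140, 30 mm high at x=115, none in front. Position and yaw vary.
- blower: Blue blower bulb standing on its flat foot, nozzle up: round about its z axis, foot 42 mm across, bulb 52 mm across from 20 to 44 mm up (grip it there), narrowing above to a thin black nozzle, 84 mm tall in all. About 70 g. Rigid. Origin: centre of its underside, z up.
- rings: Steel step-up rings screwed together into one rigid stepped stack: round about its z axis, 60 mm tall, five steps of 12 mm, from below 54, 53, 50, 47 and 44 mm across. About 160 g. Origin: centre of its underside, z up.
- lens: Small black camera lens standing upright: a cylinder 52 mm across and 70 mm tall. About 200 g. Origin: centre of its underside, z up.
- sleeve: Glass filter in a rigid grey sleeve (dark round glass on both broad faces), standing on its long edge: 24 mm thick (its x), 92 mm long (its y), 64 mm tall, 140 g. Origin: centre of underside. Starts on the caddy at caddy x=45, y=0 mm, parallel to the row, 6 mm behind the middle thing, 55 mm free behind it. Once the row is gone, grip it from above across its 24 mm.
- side_mat: Thin grey mat, 280 mm along its x by 120 mm along its y, 4 mm thick, fixed to the cabinet top; position and yaw vary, and it may lie on the robot's left or right. Origin: centre of its underside. The three things may stand anywhere on it, wholly on the mat.
- bracket: White plastic filter holder bracket, fixed, on the side opposite the mat; position and yaw vary. 56 mm (x) by 126 mm (y). Bay open to above, 40 (x) by 110 mm (y), floor 6 mm above the cabinet top; end walls 36 mm high, side lips 18 mm high with a 44 mm gap at the middle. The sleeve stands in it, length along the bracket's y, either way round. Origin: centre of underside.
- brush: Bystander, loose: lens brush about 150 mm long lying beyond the caddy. Leave it alone.
- cap: Bystander, loose: black round lens cap, 58 mm across, 9 mm thick, lying beyond the caddy. Leave it alone.
Things that resemble listed ones, but are neither listed nor needed, are in the scene too. What is shaped like the rings but orange or purple is not meant.

How it is judged:
On the way, in this order (a step that is already met when the one before it is completed fails the run):
1. Blower, ring stack and lens all stand upright and still on the grey mat, the sleeve still where it was (within 25 mm) (x of blower in the frame of side_mat between -0.135 and 0.135 m and y of blower in the frame of side_mat between -0.055 and 0.055 m and z of blower in the frame of side_mat between 0 and 0.01 m and angle between each of blower, rings, lens's own z axis and vertical below 0.15 rad and x of rings in the frame of side_mat between -0.135 and 0.135 m and y of rings in the frame of side_mat between -0.055 and 0.055 m and z of rings in the frame of side_mat between 0 and 0.01 m and x of lens in the frame of side_mat between -0.135 and 0.135 m and y of lens in the frame of side_mat between -0.055 and 0.055 m and z of lens in the frame of side_mat between 0 and 0.01 m and linear speed of each of blower, rings, lens below 0.03 m/s and distance of sleeve from where it was at the start of the episode below 0.025 m), for 0.2 s.
2. The sleeve stands upright in the bracket, the three others still on the mat (x of sleeve in the frame of bracket between -0.012 and 0.012 m and y of sleeve in the frame of bracket between -0.014 and 0.014 m and z of sleeve in the frame of bracket between 0.003 and 0.01 m and angle between sleeve's own z axis and vertical below 0.12 rad and angle between the y axis of sleeve and the y axis of bracket, either way round below 0.35 rad and linear speed of sleeve below 0.03 m/s and x of blower in the frame of side_mat between -0.135 and 0.135 m and y of blower in the frame of side_mat between -0.055 and 0.055 m and z of blower in the frame of side_mat between 0 and 0.01 m and angle between each of blower, rings, lens's own z axis and vertical below 0.15 rad and x of rings in the frame of side_mat between -0.135 and 0.135 m and y of rings in the frame of side_mat between -0.055 and 0.055 m and z of rings in the frame of side_mat between 0 and 0.01 m and x of lens in the frame of side_mat between -0.135 and 0.135 m and y of lens in the frame of side_mat between -0.055 and 0.055 m and z of lens in the frame of side_mat between 0 and 0.01 m), for 0.2 s.
At the end, for the whole second after the job is handed in: The sleeve stands upright in the bracket's bay on its floor (within 12 mm across, 14 mm along); blower, ring stack and lens stand upright within 15 mm of where each stood at the start; all are released and at rest (x of sleeve in the frame of bracket between -0.012 and 0.012 m and y of sleeve in the frame of bracket between -0.014 and 0.014 m and z of sleeve in the frame of bracket between 0.003 and 0.01 m and angle between each of sleeve, blower, rings, lens's own z axis and vertical below 0.12 rad and angle between the y axis of sleeve and the y axis of bracket, either way round below 0.35 rad and linear speed of each of sleeve, blower, rings, lens below 0.03 m/s and distance of each of blower, rings, lens from where it was at the start of the episode below 0.015 m); the robot touches nothing.
It fails at once if The blower, the ring stack, the lens or the sleeve is tipped by more than 60 degrees (angle between any of blower, rings, lens, sleeve's own z axis and vertical above 1.05 rad).
It fails at once if The brush or the lens cap is shifted by more than 20 mm (distance of any of brush, cap from where it was at the start of the episode above 0.02 m).
It fails at once if The sleeve is dropped or rammed into the bracket (more than 50 N) (contact force between sleeve and bracket above 50 N).
It also fails if it takes over 141 s, if anything falls off the work surface, if the arm or the gripper's body presses on something with over 40 N, if the wrist force passes 120 N, or if a joint passes its speed limit or range.

### The arm

A 6-joint arm with a two-finger parallel gripper is mounted at the origin on the work surface. World frame = base frame: x ahead of the robot, y to its left, z up, the work surface at z = 0. Lengths are in m, angles in rad, forces in N, time in s.
With the tool pointing down it reaches from about 0.35 to 0.85 m from the base axis. Payload 8.1 kg.
Tool frame: the origin (TCP) lies between the finger pads; the fingertips stand 8 mm ahead of it and the grasp point (between the pads) lies 11 mm behind it (robot.tip_reach is the y of the fingertips in the tool frame, in m); y points along the fingers, z is the direction in which the jaws open and shut, and the axes are right-handed (so a half turn about y gives the same grasp; the last joint's range is limited). The gripper opens to 93 mm and grips with 3 to 60 N. Pads are 15 mm wide; open, the fingers measure 128 mm over their backs; the gripper's body (75 mm by 188 mm) begins 65 mm behind the grasp point.
Start: joints at [1.223, 0.13, 1.488, -0, 1.523, -0.085], TCP at [0.156, 0.579, 0.227] pointing down, gripper open.
Joint ranges: [-2.96, 2.96], [-0.89, 2.26], [0.02, 2.5], [-1.34, 4.48], [0, 2.73], [-2.66, 2.66]. Speed limits (rad/s): [2.39, 2.39, 2.79, 3.14, 3.14, 3.14].

### API

Orientations are given as a rotation vector (axis times angle).
In Python, from plant import robot gives the robot as it stands.
- The arm moves only by the tool carry_out, never from a script. Its argument "increments" is a list of rows, each an object with "linear": the shift along the tool's x, y, z in m, a list of three; "yaw": the turn about the tool's y in rad. A call has 1 to 5 rows; each row is the pose to reach, as a shift and turn from the pose measured when the call began, along the tool's axes at that moment; what a row does not reach only later rows make up. A row lasts 1/8 s, in which the tool goes at most 62.5 mm and 10.7 degrees, less where a joint would pass 70% of its speed; a pose out of reach is approached as far as the arm can. A call with a gripper value outside its range is refused whole. "gripper" is the opening, from 0 (shut) to 1 (fully open), set as the call begins (left out, the last holds). The fingers move at their own pace and stop on an object; "newtons" is the grip in N (left out, the last holds). Time passes only in rows, so rows that repeat a pose let the fingers close. It gives the time, the measured TCP pose, the force and the opening at its end, in the units of the state.
- robot.read_state(): the state, without advancing time (a new reading comes with each control period).
- robot.read_camera(name): name is "scene" or "top"; returns the picture (420x560x3 uint8, blue, green, red); there is no depth.
- robot.camera_params(name): a dict with "fov_y" (degrees; the focal length in pixels is half the picture's height over the tangent of half this angle, whatever the lens; pixels are square), "cx", "cy" (the principal point, pixels), "k1" (the pictures are not rectified: a ray, as slopes to the right and down, at radius r is drawn at 1 + k1 r^2 times it, then the intrinsics apply), "R" (3x3) and "t" (3): a world point X has camera coordinates R X + t. Camera axes: x right, y down, z forward; pixel columns grow to the right and rows downward; lengths in m; the calibration is good to about 2 mm. A picture is of the moment at which its call begins. camera_params takes no time and is no camera call.
- robot.close_job(): hands the job in, once; it reports no verdict.
The state is a dict: "t": time; "q": joint angles; "dq": joint speeds; "joint_torque": joint torques, N m; "tool_pos": TCP position; "orientation": TCP orientation; "force": force on the tool from outside, world axes, zero at the start; "wrist_torque": the same for the moment, N m; "opening": finger opening in m.
Only numpy, scipy, OpenCV 4.12 (cv2) and the standard library are available. Lean on these libraries where they do the work, as an engineer would, in place of code of your own. Each camera call takes 0.05 s, during which the arm holds its last target.

## Working session

There is one attempt and no reset: what is moved stays moved. The work goes in short steps, Python scripts to look and compute and a tool call to move; the robot and the scene stay as the last step left them, time stands still between calls to the robot, and variables do not carry over. Pictures are saved under pics/ and viewed, and the job is handed in when it is done.

Besides the shell and the picture viewer there is one more tool, called after ">>>" by a JSON object that holds its "method" and its "body", one argument or row to a line. carry_out: Moves the arm, as the interface text tells. Its arguments: {"type":"object","properties":{"increments":{"type":"array","items":{"type":"object","properties":{"linear":{"type":"array","items":{"type":"number"}},"yaw":{"type":"number"}}}},"gripper":{"type":"number"},"newtons":{"type":"number"}},"required":["increments"]}

```bash
ls; mkdir -p pics; python3 - <<'E'
from plant import robot
import cv2
print(robot.read_state())
for n in ("scene","top"):
    cv2.imwrite(f"pics/{n}0.png",robot.read_camera(n)); print(n,robot.camera_params(n))
print(robot.tip_reach)
E
```

```text
pics
{'t': 0.0, 'q': array([ 1.22262148e+00,  1.31155204e-01,  1.48929083e+00,  8.95828949e-06,
        1.52302669e+00, -8.54052127e-02]), 'dq': array([ 5.09580569e-04,  8.81677705e-04,  1.33053839e-03,  6.46134735e-06,
        7.17383947e-04, -9.95098803e-04]), 'joint_torque': array([-2.33260354e-03, -5.59837425e+01, -4.91757274e+01,  7.67346891e-02,
        3.54565296e-02, -1.50091469e-04]), 'tool_pos': array([0.155636  , 0.57887067, 0.22558468]), 'orientation': array([-1.56277232,  0.20664901, -0.20599837]), 'force': array([ 0.27325837, -0.87566644,  0.09778952]), 'wrist_torque': array([-0.04301616,  0.04323913, -0.03175827]), 'opening': 0.09294443772483806}
scene {'fov_y': 49.08910329715892, 'cx': 287.035511425059, 'cy': 207.10641954001673, 'k1': -0.1221877913930381, 'R': array([[-0.26565337,  0.9639414 , -0.01566058],
       [ 0.68129791,  0.1762167 , -0.7104793 ],
       [-0.68210076, -0.19941074, -0.70354383]]), 't': array([ 0.1422376 , -0.34066628,  1.40901476])}
top {'fov_y': 51.40368893021206, 'cx': 278.40075146936886, 'cy': 206.96644387372194, 'k1': -0.04084670021763315, 'R': array([[ 0.00910483, -0.99994833, -0.00452082],
       [-0.99608514, -0.00867193, -0.08797262],
       [ 0.08792887,  0.00530409, -0.99611263]]), 't': array([0.01895083, 0.53095718, 0.85124642])}
0.008
```

View pics/scene0.png

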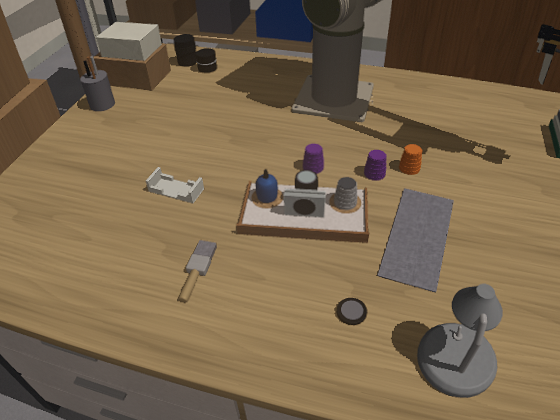

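View pics/top0.png

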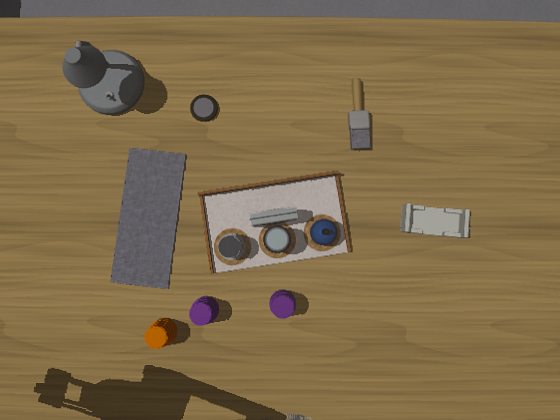

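```bash
cat > h.py <<'E'
import numpy as np, cv2
from plant import robot
def K(n):
    p=robot.camera_params(n); f=210/np.tan(np.radians(p['fov_y']/2))
    return p,f
def ray(n,uv):
    p,f=K(n); uv=np.atleast_2d(np.asarray(uv,float))
    d=(uv-[p['cx'],p['cy']])/f; s=d.copy()
    for _ in range(20):
        s=d/(1+p['k1']*(s**2).sum(1,keepdims=True))
    R=np.array(p['R']);t=np.array(p['t'])
    dirs=np.c_[s,np.ones(len(s))]@R
    return -R.T@t,dirs
def onz(n,uv,z):
    C,d=ray(n,uv); return C+d*((z-C[2])/d[:,2:3])
def proj(n,X):
    p,f=K(n); X=np.atleast_2d(X)@np.array(p['R']).T+p['t']
    s=X[:,:2]/X[:,2:]; r=(s**2).sum(1,keepdims=True)
    return s*(1+p['k1']*r)*f+[p['cx'],p['cy']]
def tri(uv1,uv2):
    C1,d1=ray('scene',uv1);C2,d2=ray('top',uv2)
    A=np.zeros((3,3));b=np.zeros(3)
    for C,d in((C1,d1[0]),(C2,d2[0])):
        d=d/np.linalg.norm(d);P=np.eye(3)-np.outer(d,d);A+=P;b+=P@C
    return np.linalg.solve(A,b)
def zoom(img,x0,y0,x1,y1,k,name):
    cv2.imwrite(name,cv2.resize(img[y0:y1,x0:x1],None,fx=k,fy=k,interpolation=cv2.INTER_CUBIC))
E
python3 - <<'E'
from h import *
t=cv2.imread('pics/top0.png');s=cv2.imread('pics/scene0.png')
zoom(t,190,165,360,280,4.5,'pics/z1.png'); zoom(t,390,190,480,250,8,'pics/z2.png'); zoom(s,230,160,380,250,5,'pics/z3.png'); zoom(t,100,140,200,300,3.5,'pics/z4.png')
E
```

```text
(no output)
```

View pics/z1.png

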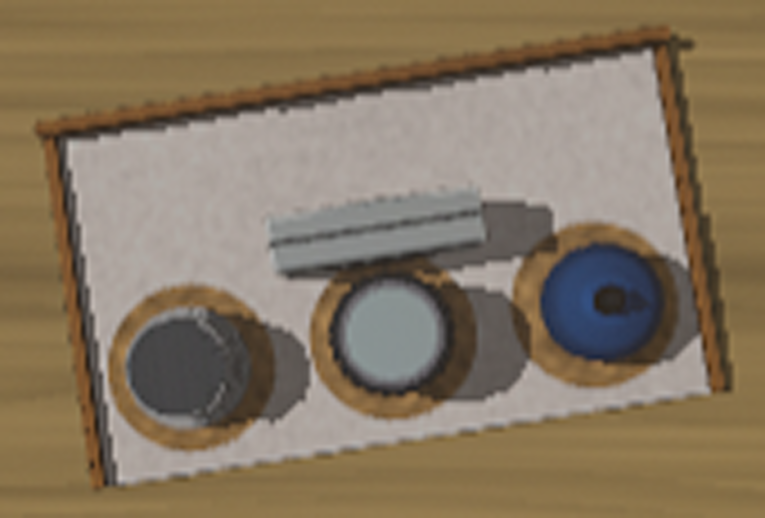

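View pics/z2.png

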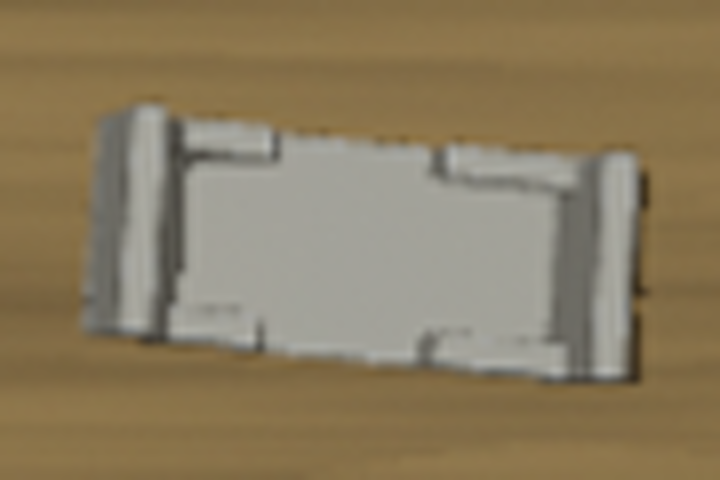

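View pics/z3.png

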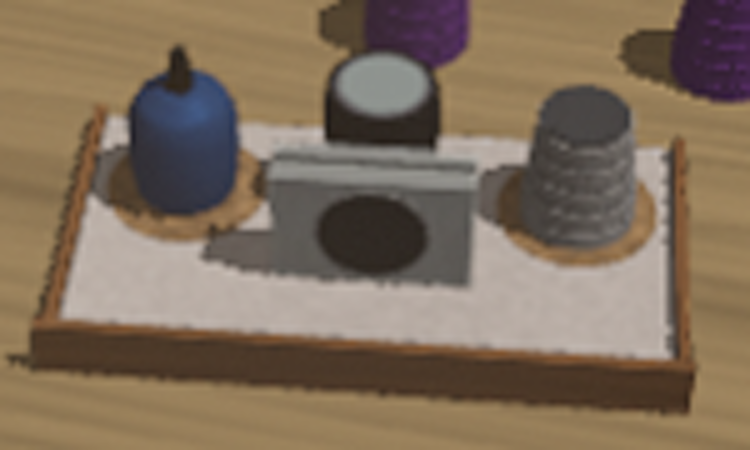

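View pics/z4.png

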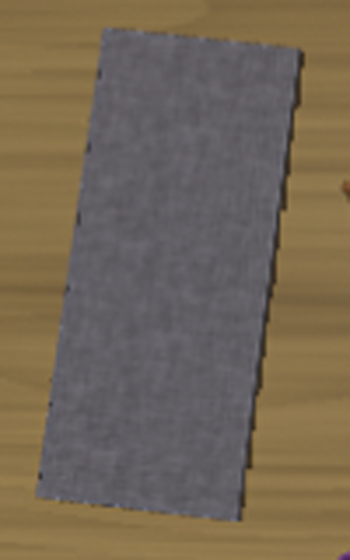

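```bash
python3 - <<'E'
from h import *
np.set_printoptions(precision=4,suppress=True)
z=lambda L,k,o:np.array(L,float)/k+np.array(o)-0.5+0.5/k
d=onz('top',z([(191.5,366.5),(393,335.5),(597,304)],4.5,(190,165)),.006);print('discs',d)
v=d[0]-d[2];print('dist',np.hypot(*v[:2]),'caddy yaw',np.arctan2(-v[0],v[1]))
# tops
print('ring top',onz('top',z([(180,367)],4.5,(190,165)),.066), 'lens top',onz('top',z([(390,334)],4.5,(190,165)),.076),'blower bulb',onz('top',z([(602,301)],4.5,(190,165)),.038))
s=z([(268,216),(478,190),(486,243),(278,276)],4.5,(190,165))
S=onz('top',s,.07);print('sleeve top corners',S, S.mean(0))
t=cv2.imread('pics/top0.png')
# caddy mask lips etc: mat
hsv=cv2.cvtColor(t,cv2.COLOR_BGR2HSV)
m=((hsv[...,1]<45)&(hsv[...,2]<140)).astype(np.uint8);m[:, :100]=0;m[:,195:]=0;m[:140]=0;m[300:]=0
c=max(cv2.findContours(m,0,2)[0],key=cv2.contourArea)
r=cv2.minAreaRect(c);print(r,cv2.contourArea(c));b=cv2.boxPoints(r);B=onz('top',b,.004);print('mat',B,B.mean(0),[np.linalg.norm(B[i]-B[i-1]) for i in range(4)])
# bracket
k=8;o=(390,190)
endtop=z([(133,105),(168,107),(157,335),(120,330)],k,o)  # left wall top
e2=z([(600,152),(636,155),(633,380),(592,378)],k,o)
a=onz('top',endtop,.036);b2=onz('top',e2,.036);print('bracket ends',a.mean(0),b2.mean(0),(a.mean(0)+b2.mean(0))/2,np.linalg.norm(a.mean(0)-b2.mean(0)))
v=a.mean(0)-b2.mean(0);print('yaw',np.arctan2(-v[0],v[1]))
fl=onz('top',z([(275,135),(437,147),(422,363),(262,350)],k,o),.006);print('floor gap',fl,fl.mean(0))
# disc / lip corners
print('board front corners',onz('top',z([(112,485),(712,392)],4.5,(190,165)),.006))
E
```

```text
discs [[ 0.4518  0.117   0.006 ]
 [ 0.4666  0.0261  0.006 ]
 [ 0.4816 -0.066   0.006 ]]
dist 0.18534906069219115 caddy yaw 0.16166095836572872
ring top [[0.4517 0.1152 0.066 ]] lens top [[0.4662 0.0268 0.076 ]] blower bulb [[ 0.4819 -0.0651  0.038 ]]
sleeve top corners [[ 0.5154  0.0788  0.07  ]
 [ 0.5272 -0.0096  0.07  ]
 [ 0.5048 -0.0131  0.07  ]
 [ 0.4902  0.0742  0.07  ]] [0.5094 0.0325 0.07  ]
((147.6533660888672, 217.65081787109375), (58.59343719482422, 136.33920288085938), 7.450248718261719) 7634.0
mat [[0.3772 0.366  0.004 ]
 [0.6571 0.3405 0.004 ]
 [0.6416 0.2178 0.004 ]
 [0.3636 0.2463 0.004 ]] [0.5099 0.2926 0.004 ] [np.float64(0.12048238250930578), np.float64(0.2811264435833354), np.float64(0.12364176679435207), np.float64(0.2795239711063359)]
bracket ends [ 0.5121 -0.232   0.036 ] [ 0.5014 -0.3492  0.036 ] [ 0.5068 -0.2906  0.036 ] 0.11776147765895947
yaw -0.09108698675367295
floor gap [[ 0.536  -0.2748  0.006 ]
 [ 0.5333 -0.3166  0.006 ]
 [ 0.4779 -0.3115  0.006 ]
 [ 0.4809 -0.2703  0.006 ]] [ 0.507  -0.2933  0.006 ]
board front corners [[ 0.3983  0.1518  0.006 ]
 [ 0.4424 -0.1179  0.006 ]]
```

```bash
cat >> h.py <<'E'
from scipy.spatial.transform import Rotation as Ro
np.set_printoptions(precision=4,suppress=True)
def go(x,y,zg,jaw=None):
    """zg: grasp-point height; jaw: world angle of tool z (mod pi)"""
    s=robot.read_state(); R=Ro.from_rotvec(s['orientation']).as_matrix(); p=s['tool_pos']
    ca=np.arctan2(R[1,2],R[0,2])
    d=R.T@(np.array([x,y,zg-.011])-p)
    # desired frame, tool straight down, turn about tool y (down) -> world yaw = -turn
    dy=0 if jaw is None else (jaw-ca+np.pi/2)%np.pi-np.pi/2
    print('t %.2f'%s['t'],'pos',p,'zg %.4f'%(p[2]+.011),'jawang %.4f'%ca,'toolx',R[:,0],'tooly',R[:,1],'F',s['force'],'open %.4f'%s['opening'],'q6 %.2f'%s['q'][5])
    print('  linear',d,'dist %.3f'%np.linalg.norm(d),'yaw(tool)',-dy)
CAD=np.array([.4666,.0258]);CY=.160
def cad(x,y):
    return CAD+[x*np.cos(CY)-y*np.sin(CY),x*np.sin(CY)+y*np.cos(CY)]
MAT=np.array([.510,.2926]);MY=-.096
def mat(x,y):
    return MAT+[x*np.cos(MY)-y*np.sin(MY),x*np.sin(MY)+y*np.cos(MY)]
BR=np.array([.507,-.291]);BY=-.091
E
python3 - <<'E'
from h import *
# cross-check in scene cam
k=5;o=np.array((230,160))
for nm,X,z,px in [('ring',cad(0,92e-3),.066,(585,116)),('lens',cad(0,0),.076,(382,84))]:
    print(nm,proj('scene',[*X,z]),np.array(px)/k+o-.4, onz('scene',np.array(px)/k+o-.4,z), X)
s=cv2.imread('pics/scene0.png'); zoom(s,140,160,215,210,9,'pics/z5.png')
print(proj('scene',[[*BR,.006],[*MAT,.004]]))
go(*cad(0,.092),.12,CY+np.pi/2)
E
```

```text
ring [[346.4594 180.8126]] [346.6 182.8] [[0.4585 0.1181 0.066 ]] [0.4519 0.1166]
lens [[305.7168 174.9541]] [306.  176.4] [[0.4713 0.0276 0.076 ]] [0.4666 0.0258]
[[175.4732 186.3546]
 [418.4143 232.3659]]
t 0.10 pos [0.1557 0.5789 0.2257] zg 0.2367 jawang 1.3080 toolx [ 0.9657 -0.2598 -0.0001] tooly [-0.0006 -0.0016 -1.    ] F [ 0.2771  0.1026 -0.4004] open 0.0927 q6 -0.09
  linear [ 0.4062  0.1172 -0.3693] dist 0.561 yaw(tool) -0.4228420849587502
```

View pics/z5.png

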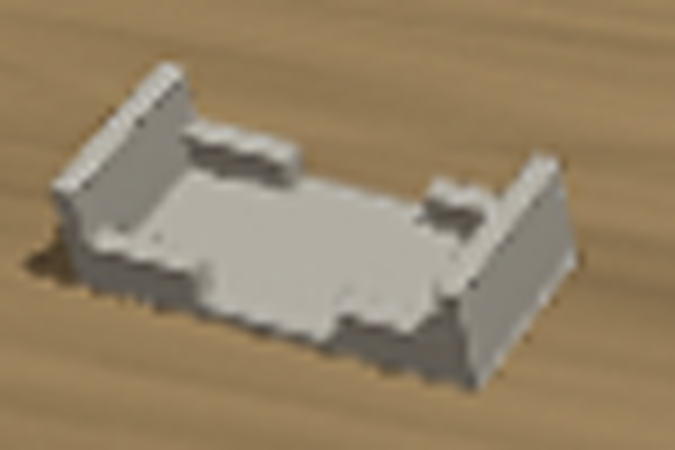

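>>> {"method": "carry_out", "body": {
  "increments": [
    {"linear": [0.03, 0, -0.03], "yaw": -0.08},
    {"linear": [0.07, 0, -0.065], "yaw": -0.17},
    {"linear": [0.115, 0, -0.105], "yaw": -0.26},
    {"linear": [0.16, 0, -0.145], "yaw": -0.34},
    {"linear": [0.205, 0, -0.185], "yaw": -0.423}
  ],
  "gripper": 0.68,
  "newtons": 15
}}

```text
t: 0.72
tool_pos: [0.3061, 0.3453, 0.2256]
orientation: [-1.569, -0.128, 0.129]
force: [0.6, 0.8, -0.3]
opening: 0.0634
```

```bash
sed -i 's/^CAD=.*/CAD=np.array([.4680,.0260]);CY=.160/;s/^BR=.*/BR=np.array([.5085,-.291]);BY=-.091/' h.py; python3 -c "
from h import *
go(*cad(0,.092),.12,CY+np.pi/2)"
```

```text
t 0.72 pos [0.3061 0.3453 0.2256] zg 0.2366 jawang 1.7342 toolx [ 0.9867  0.1626 -0.0009] tooly [-0.0007 -0.0018 -1.    ] F [ 0.6259  0.7593 -0.3424] open 0.0634 q6 -1.00
  linear [ 0.1083  0.1169 -0.2492] dist 0.296 yaw(tool) 0.0033698193230664586
```

>>> {"method": "carry_out", "body": {
  "increments": [
    {"linear": [0.02, 0.01, -0.05]},
    {"linear": [0.045, 0.03, -0.105]},
    {"linear": [0.07, 0.05, -0.16]},
    {"linear": [0.095, 0.07, -0.215]},
    {"linear": [0.108, 0.087, -0.249], "yaw": 0.003}
  ]
}}

```text
$.increments[0]: bad value
```

```bash
python3 -c "
from h import *
go(*cad(0,.092),.038,CY+np.pi/2)
cv2.imwrite('pics/s1.png',robot.read_camera('scene'));cv2.imwrite('pics/t1.png',robot.read_camera('top'))
zoom(cv2.imread('pics/s1.png'),230,100,400,250,4,'pics/s1z.png')
"
```

```text
t 0.72 pos [0.3061 0.3453 0.2256] zg 0.2366 jawang 1.7342 toolx [ 0.9867  0.1626 -0.0009] tooly [-0.0007 -0.0018 -1.    ] F [ 0.6259  0.7593 -0.3424] open 0.0634 q6 -1.00
  linear [ 0.1083  0.1989 -0.249 ] dist 0.337 yaw(tool) 0.0033698193230664586
```

View pics/s1z.png

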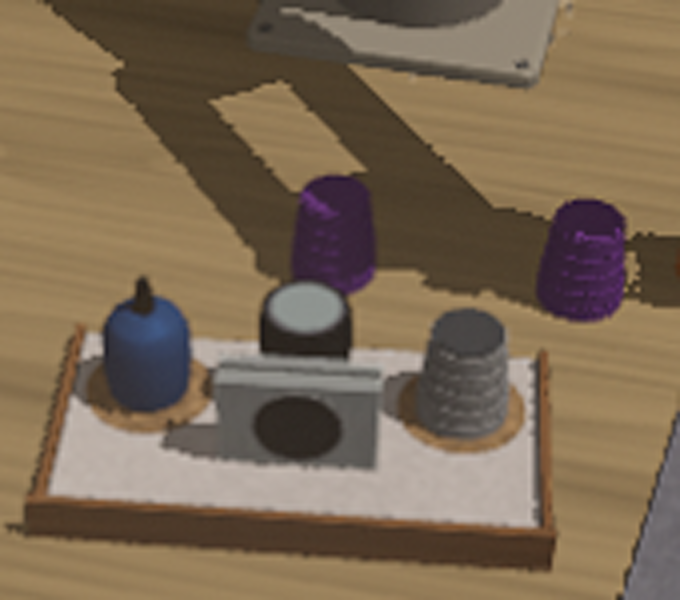

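The move was refused because the rows had no yaw. The picture shows the row still untouched, with the rings at about pixel (346,193). I'm resending it with yaw in each row.

>>> {"method": "carry_out", "body": {
  "increments": [
    {"linear": [0.02, 0.01, -0.05], "yaw": 0},
    {"linear": [0.045, 0.03, -0.105], "yaw": 0},
    {"linear": [0.07, 0.05, -0.16], "yaw": 0},
    {"linear": [0.095, 0.07, -0.215], "yaw": 0},
    {"linear": [0.108, 0.087, -0.249], "yaw": 0.003}
  ]
}}

```text
t: 1.45
tool_pos: [0.4547, 0.1119, 0.1386]
orientation: [-1.571, -0.12, 0.12]
force: [0.4, 0.9, 0.8]
opening: 0.0632
```

```bash
python3 -c "
from h import *
go(*cad(0,.092),.038,CY+np.pi/2)
cv2.imwrite('pics/s2.png',robot.read_camera('scene'))
zoom(cv2.imread('pics/s2.png'),230,100,400,250,4,'pics/s2z.png')
"
```

```text
t 1.45 pos [0.4547 0.1119 0.1386] zg 0.1496 jawang 1.7235 toolx [ 0.9884  0.1521 -0.0004] tooly [ 0.0002 -0.0034 -1.    ] F [0.4381 0.8665 0.7894] open 0.0632 q6 -1.59
  linear [-0.0006  0.1116  0.0055] dist 0.112 yaw(tool) -0.007264478727969648
```

View pics/s2z.png

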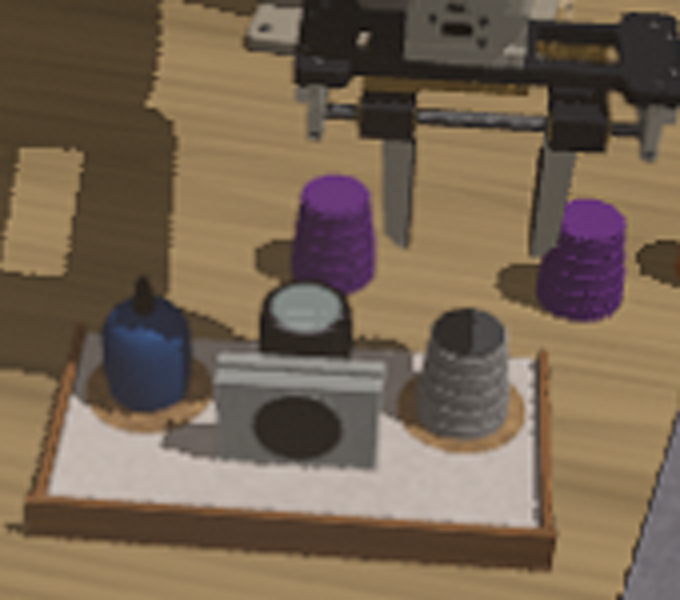

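The fingers straddle the row axis above the rings, at about pixels (330,150) and (368,152). Next I descend and close.

>>> {"method": "carry_out", "body": {
  "increments": [
    {"linear": [-0.001, 0.02, 0.005], "yaw": -0.007},
    {"linear": [-0.001, 0.05, 0.005], "yaw": -0.007},
    {"linear": [-0.001, 0.08, 0.005], "yaw": -0.007},
    {"linear": [-0.001, 0.105, 0.005], "yaw": -0.007},
    {"linear": [-0.001, 0.112, 0.005], "yaw": -0.007}
  ]
}}

```text
t: 2.12
tool_pos: [0.4511, 0.1131, 0.0221]
orientation: [-1.573, -0.12, 0.13]
force: [-0.8, -0.1, 0.1]
opening: 0.063
```

```bash
python3 -c "
from h import *
go(*cad(0,.092),.038,CY+np.pi/2)
"
```

```text
t 2.12 pos [0.4511 0.1131 0.0221] zg 0.0331 jawang 1.7295 toolx [ 0.9874  0.158  -0.0068] tooly [-0.0059 -0.0063 -1.    ] F [-0.7681 -0.0537  0.0657] open 0.0630 q6 -1.59
  linear [ 0.0028 -0.0049  0.0033] dist 0.007 yaw(tool) -0.0012686807647979137
```

>>> {"method": "carry_out", "body": {
  "increments": [
    {"linear": [0.003, -0.005, 0.003], "yaw": 0},
    {"linear": [0.003, -0.005, 0.003], "yaw": 0}
  ]
}}

```text
t: 2.38
tool_pos: [0.455, 0.1172, 0.0287]
orientation: [-1.573, -0.122, 0.128]
force: [-0.2, 0.1, -0.3]
opening: 0.0635
```

```bash
python3 -c "
from h import *
go(*cad(0,.092),.038,CY+np.pi/2)
cv2.imwrite('pics/s3.png',robot.read_camera('scene'))
zoom(cv2.imread('pics/s3.png'),230,100,400,250,4,'pics/s3z.png')
"
```

```text
t 2.38 pos [0.455  0.1172 0.0287] zg 0.0397 jawang 1.7299 toolx [ 0.9874  0.1584 -0.0042] tooly [-0.0033 -0.0058 -1.    ] F [-0.1958  0.0699 -0.2952] open 0.0635 q6 -1.58
  linear [-0.0017  0.0018 -0.0001] dist 0.002 yaw(tool) -0.0008927180309037386
```

View pics/s3z.png

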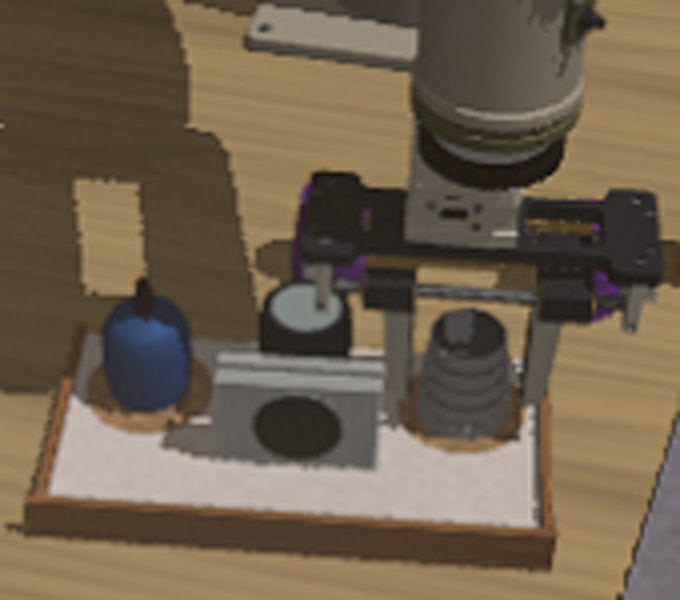

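>>> {"method": "carry_out", "body": {
  "increments": [
    {"linear": [-0.001, 0.001, 0], "yaw": 0},
    {"linear": [-0.001, 0.001, 0], "yaw": 0},
    {"linear": [-0.001, 0.001, 0], "yaw": 0},
    {"linear": [-0.001, 0.001, 0], "yaw": 0}
  ],
  "gripper": 0.4,
  "newtons": 20
}}

```text
t: 2.92
tool_pos: [0.4546, 0.1169, 0.0284]
orientation: [-1.573, -0.123, 0.127]
force: [-0.4, 1.6, 5.9]
opening: 0.0524
```

```bash
python3 -c "
from h import *
go(*cad(0,.092),.11)
go(*mat(-.085,0),.11)
"
```

```text
t 2.92 pos [0.4546 0.1169 0.0284] zg 0.0394 jawang 1.7298 toolx [ 0.9874  0.1583 -0.0029] tooly [-0.002  -0.0057 -1.    ] F [-0.3885  1.5733  5.8732] open 0.0524 q6 -1.58
  linear [-0.0015 -0.0706 -0.0003] dist 0.071 yaw(tool) 0
t 2.92 pos [0.4546 0.1169 0.0284] zg 0.0394 jawang 1.7298 toolx [ 0.9874  0.1583 -0.0029] tooly [-0.002  -0.0057 -1.    ] F [-0.3885  1.5733  5.8732] open 0.0524 q6 -1.58
  linear [ 0.     -0.0716  0.1857] dist 0.199 yaw(tool) 0
```

>>> {"method": "carry_out", "body": {
  "increments": [
    {"linear": [0, -0.01, 0], "yaw": 0},
    {"linear": [0, -0.03, 0], "yaw": 0},
    {"linear": [0, -0.055, 0], "yaw": 0},
    {"linear": [0, -0.07, 0.01], "yaw": 0},
    {"linear": [0, -0.072, 0.04], "yaw": 0}
  ]
}}

```text
t: 3.55
tool_pos: [0.4494, 0.1572, 0.1018]
orientation: [-1.573, -0.123, 0.123]
force: [0.5, 0.3, -2.5]
opening: 0.0523
```

```bash
python3 -c "
from h import *
go(*mat(-.085,0),.11)
"
```

```text
t 3.55 pos [0.4494 0.1572 0.1018] zg 0.1128 jawang 1.7277 toolx [ 0.9877  0.1563 -0.0003] tooly [ 0.0005 -0.0052 -1.    ] F [ 0.4524  0.2538 -2.5199] open 0.0523 q6 -1.49
  linear [-0.0013  0.0021  0.1456] dist 0.146 yaw(tool) 0
```

>>> {"method": "carry_out", "body": {
  "increments": [
    {"linear": [0, 0.002, 0.04], "yaw": 0},
    {"linear": [-0.001, 0.002, 0.085], "yaw": 0},
    {"linear": [-0.001, 0.002, 0.122], "yaw": 0},
    {"linear": [-0.001, 0.002, 0.142], "yaw": 0},
    {"linear": [-0.001, 0.01, 0.146], "yaw": 0}
  ]
}}

```text
t: 4.18
tool_pos: [0.4257, 0.3022, 0.0913]
orientation: [-1.572, -0.126, 0.124]
force: [-0.2, -0.5, -1.2]
opening: 0.0523
```

```bash
python3 -c "
from h import *
go(*mat(-.085,0),.038)
"
```

```text
t 4.17 pos [0.4257 0.3022 0.0913] zg 0.1023 jawang 1.7295 toolx [0.9874 0.158  0.0006] tooly [ 0.0014 -0.0049 -1.    ] F [-0.1985 -0.5118 -1.2148] open 0.0523 q6 -1.21
  linear [-0.0006  0.0643 -0.0011] dist 0.064 yaw(tool) 0
```

>>> {"method": "carry_out", "body": {
  "increments": [
    {"linear": [0, 0.012, 0], "yaw": 0},
    {"linear": [0, 0.03, 0], "yaw": 0},
    {"linear": [0, 0.046, 0], "yaw": 0},
    {"linear": [0, 0.057, 0], "yaw": 0},
    {"linear": [0, 0.06, 0], "yaw": 0}
  ]
}}

```text
t: 4.8
tool_pos: [0.4252, 0.3013, 0.03]
orientation: [-1.573, -0.124, 0.125]
force: [-0.6, -0.2, -1.2]
opening: 0.0522
```

```bash
python3 -c "
from h import *
go(*mat(-.085,0),.038)
cv2.imwrite('pics/s4.png',robot.read_camera('scene'))
zoom(cv2.imread('pics/s4.png'),230,130,470,300,3,'pics/s4z.png')
"
```

```text
t 4.80 pos [0.4252 0.3013 0.03  ] zg 0.0410 jawang 1.7291 toolx [ 0.9875  0.1576 -0.0012] tooly [-0.0003 -0.0058 -1.    ] F [-0.5666 -0.1862 -1.1952] open 0.0522 q6 -1.21
  linear [ 0.0002  0.003  -0.0006] dist 0.003 yaw(tool) 0
```

View pics/s4z.png

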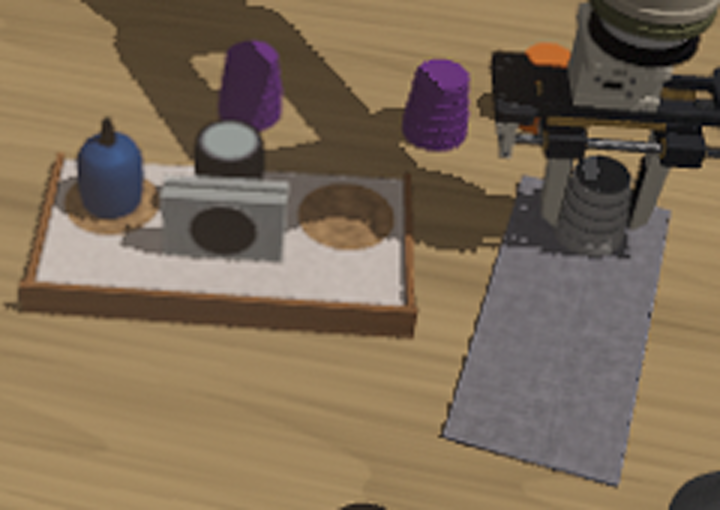

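The rings are held upright just above the mat at about pixel (428,196), and the left disc is empty. I lower until contact, then release.

>>> {"method": "carry_out", "body": {
  "increments": [
    {"linear": [0, 0.001, 0], "yaw": 0},
    {"linear": [0, 0.003, 0], "yaw": 0},
    {"linear": [0, 0.004, 0], "yaw": 0}
  ]
}}

```text
t: 5.22
tool_pos: [0.4256, 0.3017, 0.0266]
orientation: [-1.572, -0.125, 0.124]
force: [0.6, 0.3, -0.7]
opening: 0.0522
```

>>> {"method": "carry_out", "body": {
  "increments": [
    {"linear": [0, 0, 0], "yaw": 0},
    {"linear": [0, 0, 0], "yaw": 0},
    {"linear": [0, -0.02, 0], "yaw": 0},
    {"linear": [0, -0.06, 0], "yaw": 0},
    {"linear": [0, -0.11, 0], "yaw": 0}
  ],
  "gripper": 0.7
}}

```text
t: 5.85
tool_pos: [0.4246, 0.3017, 0.1368]
orientation: [-1.573, -0.123, 0.126]
force: [0.9, 0.9, -0.3]
opening: 0.0653
```

```bash
python3 -c "
from h import *
go(*cad(0,0),.14)
cv2.imwrite('pics/s5.png',robot.read_camera('scene'));cv2.imwrite('pics/t5.png',robot.read_camera('top'))
t=cv2.imread('pics/t5.png');zoom(t,100,140,360,290,3,'pics/t5z.png')
"
```

```text
t 5.85 pos [0.4246 0.3017 0.1368] zg 0.1478 jawang 1.7293 toolx [ 0.9875  0.1578 -0.0022] tooly [-0.0012 -0.0064 -1.    ] F [ 0.9036  0.8647 -0.3276] open 0.0653 q6 -1.21
  linear [-0.0007  0.0095 -0.2791] dist 0.279 yaw(tool) 0
```

View pics/t5z.png

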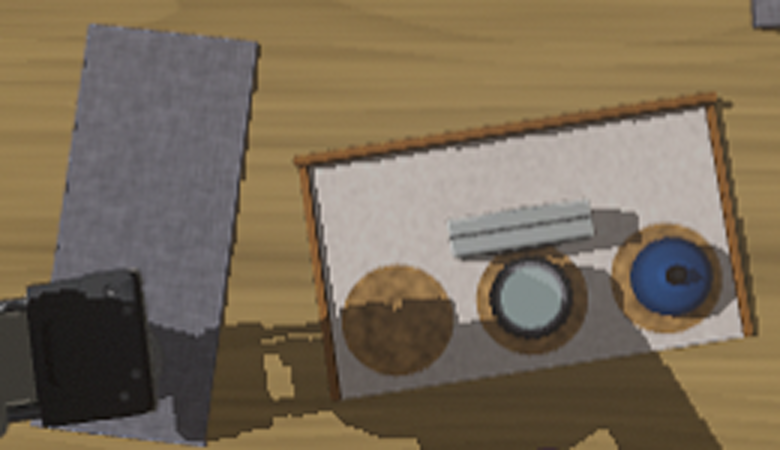

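```bash
python3 -c "
from h import *
print(onz('top',np.array([[398.5,320]])/3+[99.7,139.7],.006))
s=cv2.imread('pics/s5.png');zoom(s,320,180,450,280,6,'pics/s5z.png')
"
```

```text
[[0.4512 0.1162 0.006 ]]
```

View pics/s5z.png

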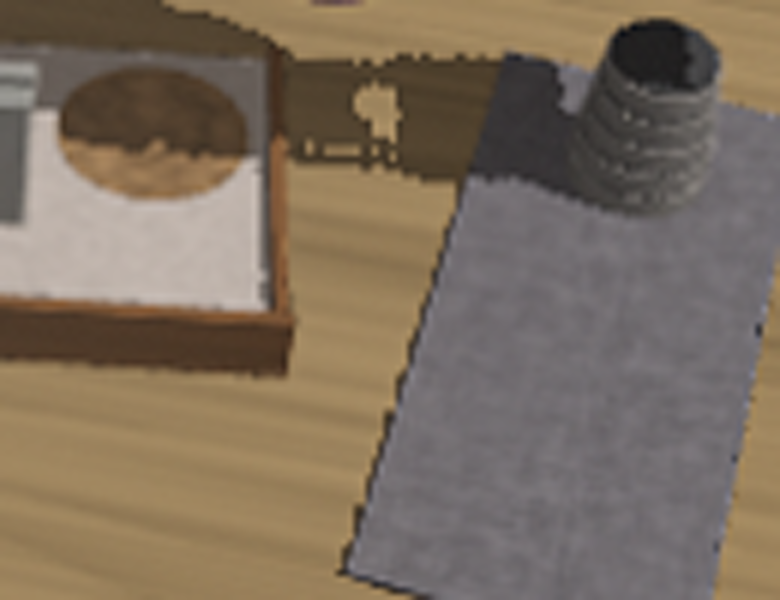

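>>> {"method": "carry_out", "body": {
  "increments": [
    {"linear": [0, 0, -0.05], "yaw": 0},
    {"linear": [0, 0, -0.11], "yaw": 0},
    {"linear": [0, 0, -0.17], "yaw": 0},
    {"linear": [0, 0, -0.23], "yaw": 0},
    {"linear": [-0.001, 0.008, -0.275], "yaw": 0}
  ]
}}

```text
t: 6.58
tool_pos: [0.4722, 0.0303, 0.1364]
orientation: [-1.568, -0.133, 0.114]
force: [-0.3, 0.8, -0.3]
opening: 0.0647
```

```bash
python3 -c "
from h import *
go(*cad(0,0),.046,CY+np.pi/2)
"
```

```text
t 6.58 pos [0.4722 0.0303 0.1364] zg 0.1474 jawang 1.7283 toolx [0.9876 0.1568 0.0119] tooly [ 0.0121 -0.0001 -0.9999] F [-0.3308  0.7614 -0.3106] open 0.0647 q6 -1.77
  linear [-0.0061  0.1013 -0.0034] dist 0.102 yaw(tool) -0.0025136346303125112
```

>>> {"method": "carry_out", "body": {
  "increments": [
    {"linear": [-0.005, 0.01, -0.003], "yaw": 0},
    {"linear": [-0.006, 0.035, -0.003], "yaw": 0},
    {"linear": [-0.006, 0.065, -0.003], "yaw": 0},
    {"linear": [-0.006, 0.088, -0.003], "yaw": 0},
    {"linear": [-0.006, 0.098, -0.003], "yaw": 0}
  ]
}}

```text
t: 7.2
tool_pos: [0.4664, 0.0274, 0.0364]
orientation: [-1.568, -0.132, 0.117]
force: [-0.5, -1.2, 0.9]
opening: 0.0651
```

```bash
python3 -c "
from h import *
go(*cad(0,0),.046,CY+np.pi/2)
"
```

```text
t 7.20 pos [0.4664 0.0274 0.0364] zg 0.0474 jawang 1.7292 toolx [0.9874 0.1577 0.0091] tooly [ 0.0092  0.0003 -1.    ] F [-0.5147 -1.2317  0.8674] open 0.0651 q6 -1.78
  linear [ 0.0014  0.0014 -0.0017] dist 0.003 yaw(tool) -0.0016451430633108721
```

>>> {"method": "carry_out", "body": {
  "increments": [
    {"linear": [0.001, 0.001, -0.001], "yaw": 0},
    {"linear": [0.001, 0.001, -0.001], "yaw": 0},
    {"linear": [0.001, 0.001, -0.001], "yaw": 0},
    {"linear": [0.001, 0.001, -0.001], "yaw": 0}
  ],
  "gripper": 0.4,
  "newtons": 20
}}

```text
t: 7.7
tool_pos: [0.4678, 0.0266, 0.0359]
orientation: [-1.568, -0.132, 0.116]
force: [-0.5, 0.6, -2.0]
opening: 0.0517
```

```bash
python3 -c "
from h import *
go(*mat(0,0),.125)
"
```

```text
t 7.70 pos [0.4678 0.0266 0.0359] zg 0.0469 jawang 1.7290 toolx [0.9875 0.1576 0.0099] tooly [ 0.0099  0.0004 -1.    ] F [-0.4539  0.5998 -1.9757] open 0.0517 q6 -1.78
  linear [ 0.0843 -0.0776  0.2559] dist 0.280 yaw(tool) 0
```

>>> {"method": "carry_out", "body": {
  "increments": [
    {"linear": [0, -0.01, 0], "yaw": 0},
    {"linear": [0, -0.035, 0], "yaw": 0},
    {"linear": [0, -0.062, 0], "yaw": 0},
    {"linear": [0, -0.077, 0.005], "yaw": 0},
    {"linear": [0, -0.078, 0.035], "yaw": 0}
  ]
}}

```text
t: 8.32
tool_pos: [0.4629, 0.0608, 0.1159]
orientation: [-1.568, -0.133, 0.112]
force: [0.4, 0.8, -1.9]
opening: 0.052
```

```bash
python3 -c "
from h import *
go(*mat(0,0),.115)
"
```

```text
t 8.32 pos [0.4629 0.0608 0.1159] zg 0.1269 jawang 1.7268 toolx [0.9878 0.1554 0.0133] tooly [ 0.0135  0.0001 -0.9999] F [ 0.3866  0.8074 -1.9059] open 0.0520 q6 -1.71
  linear [0.0824 0.0125 0.2217] dist 0.237 yaw(tool) 0
```

>>> {"method": "carry_out", "body": {
  "increments": [
    {"linear": [0.01, 0, 0.045], "yaw": 0},
    {"linear": [0.03, 0, 0.1], "yaw": 0},
    {"linear": [0.055, 0, 0.155], "yaw": 0},
    {"linear": [0.076, 0.004, 0.2], "yaw": 0},
    {"linear": [0.082, 0.008, 0.218], "yaw": 0}
  ]
}}

```text
t: 8.95
tool_pos: [0.5101, 0.2916, 0.1084]
orientation: [-1.568, -0.135, 0.114]
force: [-0.0, -1.7, -2.2]
opening: 0.0516
```

>>> {"method": "carry_out", "body": {
  "increments": [
    {"linear": [0, 0, 0], "yaw": 0},
    {"linear": [0, 0, 0], "yaw": 0}
  ]
}}

```text
t: 9.2
tool_pos: [0.5097, 0.2906, 0.1082]
orientation: [-1.569, -0.134, 0.114]
force: [0.9, -0.5, -2.2]
opening: 0.0517
```

```bash
python3 -c "
from h import *
go(*mat(0,0),.046)
"
```

```text
t 9.20 pos [0.5097 0.2906 0.1082] zg 0.1192 jawang 1.7288 toolx [0.9875 0.1574 0.0125] tooly [ 0.0127 -0.0003 -0.9999] F [ 0.8802 -0.4998 -2.2083] open 0.0517 q6 -1.29
  linear [-0.0003  0.0732  0.0021] dist 0.073 yaw(tool) 0
```

>>> {"method": "carry_out", "body": {
  "increments": [
    {"linear": [0, 0.012, 0], "yaw": 0},
    {"linear": [0, 0.032, 0], "yaw": 0},
    {"linear": [0, 0.052, 0], "yaw": 0},
    {"linear": [0, 0.066, 0], "yaw": 0},
    {"linear": [0, 0.07, 0], "yaw": 0}
  ]
}}

```text
t: 9.82
tool_pos: [0.5094, 0.2899, 0.0361]
orientation: [-1.57, -0.132, 0.116]
force: [-0.3, 0.6, -1.1]
opening: 0.0516
```

```bash
python3 -c "
from h import *
go(*mat(0,0),.045)
"
```

```text
t 9.82 pos [0.5094 0.2899 0.0361] zg 0.0471 jawang 1.7288 toolx [0.9875 0.1573 0.0095] tooly [ 0.0099 -0.0016 -0.9999] F [-0.2953  0.6367 -1.1348] open 0.0516 q6 -1.29
  linear [0.001  0.0021 0.0025] dist 0.003 yaw(tool) 0
```

>>> {"method": "carry_out", "body": {
  "increments": [
    {"linear": [0, 0.001, 0.001], "yaw": 0},
    {"linear": [0, 0.002, 0.001], "yaw": 0},
    {"linear": [0, 0.003, 0.001], "yaw": 0}
  ]
}}

```text
t: 10.2
tool_pos: [0.5098, 0.2912, 0.0337]
orientation: [-1.569, -0.133, 0.116]
force: [0.3, -1.3, 3.7]
opening: 0.0516
```

>>> {"method": "carry_out", "body": {
  "increments": [
    {"linear": [0, 0, 0], "yaw": 0},
    {"linear": [0, 0, 0], "yaw": 0},
    {"linear": [0, -0.02, 0], "yaw": 0},
    {"linear": [0, -0.06, 0], "yaw": 0},
    {"linear": [0, -0.1, 0], "yaw": 0}
  ],
  "gripper": 0.7
}}

```text
t: 10.82
tool_pos: [0.5087, 0.2914, 0.1363]
orientation: [-1.569, -0.133, 0.115]
force: [0.9, 0.4, 0.2]
opening: 0.065
```

```bash
python3 -c "
from h import *
go(*cad(0,-.092),.13)
cv2.imwrite('pics/s6.png',robot.read_camera('scene'))
zoom(cv2.imread('pics/s6.png'),230,130,470,300,3,'pics/s6z.png')
"
```

```text
t 10.82 pos [0.5087 0.2914 0.1363] zg 0.1473 jawang 1.7289 toolx [0.9875 0.1574 0.0116] tooly [ 0.0118 -0.0007 -0.9999] F [0.9093 0.3708 0.1992] open 0.0650 q6 -1.29
  linear [-0.082   0.0173 -0.3476] dist 0.358 yaw(tool) 0
```

View pics/s6z.png

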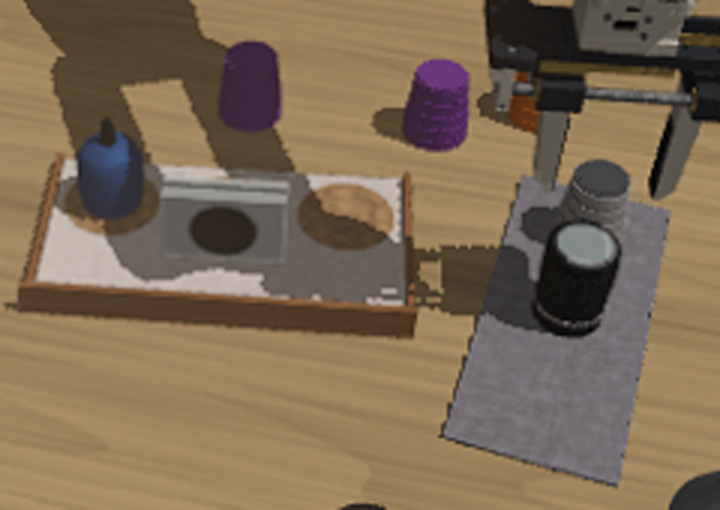

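The lens (about pixel 422,224) and the rings (429,195) both stand on the mat, and the sleeve has not moved. The blower is next.

>>> {"method": "carry_out", "body": {
  "increments": [
    {"linear": [-0.01, 0, -0.045], "yaw": 0},
    {"linear": [-0.025, 0, -0.1], "yaw": 0},
    {"linear": [-0.04, 0, -0.158], "yaw": 0},
    {"linear": [-0.055, 0, -0.216], "yaw": 0},
    {"linear": [-0.065, 0, -0.27], "yaw": 0}
  ]
}}

```text
t: 11.5
tool_pos: [0.4902, 0.0142, 0.1437]
orientation: [-1.566, -0.142, 0.107]
force: [1.2, 0.1, 0.1]
opening: 0.065
```

```bash
python3 -c "
from h import *
go(*cad(0,-.092),.13)
"
```

```text
t 11.50 pos [0.4902 0.0142 0.1437] zg 0.1547 jawang 1.7290 toolx [0.9873 0.1575 0.0223] tooly [ 0.0222  0.0027 -0.9997] F [1.2469 0.1438 0.1493] open 0.0650 q6 -1.81
  linear [-0.0204  0.0244 -0.0768] dist 0.083 yaw(tool) 0
```

>>> {"method": "carry_out", "body": {
  "increments": [
    {"linear": [-0.01, 0.008, -0.03], "yaw": 0},
    {"linear": [-0.018, 0.016, -0.06], "yaw": 0},
    {"linear": [-0.02, 0.02, -0.076], "yaw": 0},
    {"linear": [-0.02, 0.02, -0.077], "yaw": 0},
    {"linear": [-0.02, 0.02, -0.077], "yaw": 0}
  ]
}}

```text
t: 12.12
tool_pos: [0.4835, -0.0642, 0.1239]
orientation: [-1.566, -0.143, 0.106]
force: [-0.3, 0.6, -0.2]
opening: 0.0652
```

```bash
python3 -c "
from h import *
go(*cad(0,-.092),.038)
"
```

```text
t 12.12 pos [ 0.4835 -0.0642  0.1239] zg 0.1349 jawang 1.7294 toolx [0.9872 0.1579 0.023 ] tooly [ 0.0228  0.003  -0.9997] F [-0.2673  0.5826 -0.1807] open 0.0652 q6 -1.98
  linear [-0.0031  0.0969 -0.0004] dist 0.097 yaw(tool) 0
```

>>> {"method": "carry_out", "body": {
  "increments": [
    {"linear": [-0.003, 0.015, 0], "yaw": 0},
    {"linear": [-0.003, 0.045, 0], "yaw": 0},
    {"linear": [-0.003, 0.075, 0], "yaw": 0},
    {"linear": [-0.003, 0.092, 0], "yaw": 0},
    {"linear": [-0.003, 0.095, 0], "yaw": 0}
  ]
}}

```text
t: 12.75
tool_pos: [0.4814, -0.0637, 0.0273]
orientation: [-1.565, -0.141, 0.109]
force: [0.9, -0.2, -0.6]
opening: 0.065
```

```bash
python3 -c "
from h import *
go(*cad(0,-.092),.038)
"
```

```text
t 12.75 pos [ 0.4814 -0.0637  0.0273] zg 0.0383 jawang 1.7301 toolx [0.9871 0.1586 0.0203] tooly [ 0.02    0.0038 -0.9998] F [ 0.9022 -0.2278 -0.5843] open 0.0650 q6 -1.98
  linear [ 0.001   0.0003 -0.0013] dist 0.002 yaw(tool) 0
```

>>> {"method": "carry_out", "body": {
  "increments": [
    {"linear": [0.001, 0, -0.001], "yaw": 0},
    {"linear": [0.001, 0, -0.001], "yaw": 0},
    {"linear": [0.001, 0, -0.001], "yaw": 0},
    {"linear": [0.001, 0, -0.001], "yaw": 0}
  ],
  "gripper": 0.4,
  "newtons": 15
}}

```text
t: 13.25
tool_pos: [0.4834, -0.0647, 0.0283]
orientation: [-1.565, -0.142, 0.108]
force: [0.8, 0.2, 4.4]
opening: 0.0517
```

```bash
python3 -c "
from h import *
go(*mat(0.085,0),.13)
"
```

```text
t 13.25 pos [ 0.4834 -0.0647  0.0283] zg 0.0393 jawang 1.7300 toolx [0.9871 0.1585 0.0221] tooly [ 0.0218  0.0034 -0.9998] F [0.7812 0.2306 4.362 ] open 0.0517 q6 -1.98
  linear [ 0.1671 -0.0871  0.3271] dist 0.378 yaw(tool) 0
```

>>> {"method": "carry_out", "body": {
  "increments": [
    {"linear": [0, -0.012, 0], "yaw": 0},
    {"linear": [0, -0.04, 0], "yaw": 0},
    {"linear": [0, -0.07, 0], "yaw": 0},
    {"linear": [0, -0.092, 0], "yaw": 0},
    {"linear": [0, -0.094, 0], "yaw": 0}
  ]
}}

```text
t: 13.88
tool_pos: [0.4828, -0.0654, 0.1247]
orientation: [-1.567, -0.145, 0.105]
force: [-0.3, -0.6, -1.4]
opening: 0.0518
```

```bash
python3 -c "
from h import *
go(*mat(0.085,0),.13)
"
```

```text
t 13.88 pos [ 0.4828 -0.0654  0.1247] zg 0.1357 jawang 1.7300 toolx [0.987  0.1586 0.0259] tooly [ 0.0258  0.0024 -0.9997] F [-0.2772 -0.561  -1.3757] open 0.0518 q6 -1.98
  linear [0.1657 0.0094 0.3277] dist 0.367 yaw(tool) 0
```

>>> {"method": "carry_out", "body": {
  "increments": [
    {"linear": [0.02, 0, 0.04], "yaw": 0},
    {"linear": [0.045, 0.001, 0.09], "yaw": 0},
    {"linear": [0.07, 0.002, 0.14], "yaw": 0},
    {"linear": [0.09, 0.003, 0.178], "yaw": 0},
    {"linear": [0.095, 0.004, 0.19], "yaw": 0}
  ]
}}

```text
t: 14.5
tool_pos: [0.5462, 0.1394, 0.1217]
orientation: [-1.566, -0.146, 0.108]
force: [0.0, -0.5, 0.1]
opening: 0.052
```

>>> {"method": "carry_out", "body": {
  "increments": [
    {"linear": [0.02, 0.001, 0.035], "yaw": 0},
    {"linear": [0.045, 0.002, 0.085], "yaw": 0},
    {"linear": [0.065, 0.003, 0.125], "yaw": 0},
    {"linear": [0.07, 0.004, 0.135], "yaw": 0},
    {"linear": [0.07, 0.004, 0.136], "yaw": 0}
  ]
}}

```text
t: 15.12
tool_pos: [0.5929, 0.2841, 0.1181]
orientation: [-1.568, -0.145, 0.109]
force: [-1.0, -0.0, 0.4]
opening: 0.052
```

```bash
python3 -c "
from h import *
go(*mat(0.085,0),.04)
"
```

```text
t 15.12 pos [0.5929 0.2841 0.1181] zg 0.1291 jawang 1.7329 toolx [0.9866 0.1614 0.0226] tooly [ 0.0227  0.0013 -0.9997] F [-1.0243 -0.0148  0.3774] open 0.0520 q6 -1.36
  linear [-0.0003  0.0891  0.0003] dist 0.089 yaw(tool) 0
```

>>> {"method": "carry_out", "body": {
  "increments": [
    {"linear": [-0.001, 0.015, 0], "yaw": 0},
    {"linear": [-0.001, 0.042, 0], "yaw": 0},
    {"linear": [-0.001, 0.068, 0], "yaw": 0},
    {"linear": [-0.001, 0.084, 0], "yaw": 0},
    {"linear": [-0.001, 0.088, 0], "yaw": 0}
  ]
}}

```text
t: 15.75
tool_pos: [0.5928, 0.2827, 0.0283]
orientation: [-1.569, -0.142, 0.111]
force: [0.3, -0.6, -1.4]
opening: 0.0515
```

```bash
python3 -c "
from h import *
go(*mat(0.085,0),.037)
cv2.imwrite('pics/s7.png',robot.read_camera('scene'))
zoom(cv2.imread('pics/s7.png'),230,130,470,300,3,'pics/s7z.png')
"
```

```text
t 15.75 pos [0.5928 0.2827 0.0283] zg 0.0393 jawang 1.7321 toolx [0.9868 0.1606 0.0198] tooly [ 0.02    0.0001 -0.9998] F [ 0.2998 -0.5508 -1.3879] open 0.0515 q6 -1.36
  linear [0.002  0.0023 0.0014] dist 0.003 yaw(tool) 0
```

View pics/s7z.png

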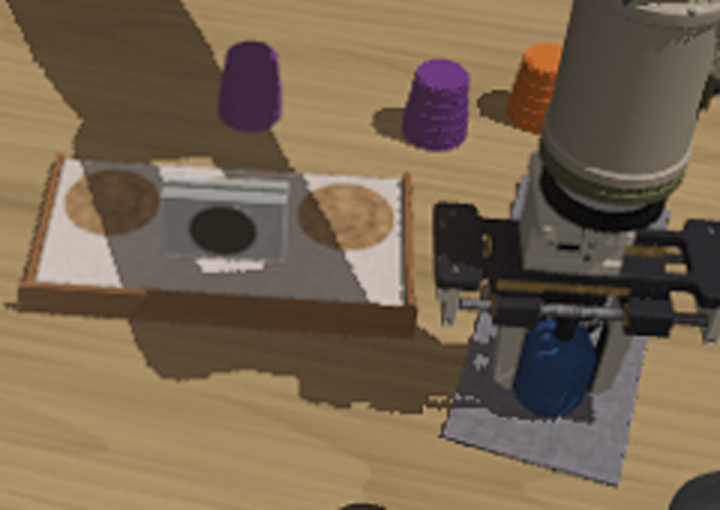

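The blower is held just above the mat at about pixel (415,253). I lower it and release.

>>> {"method": "carry_out", "body": {
  "increments": [
    {"linear": [0, 0.001, 0], "yaw": 0},
    {"linear": [0, 0.002, 0], "yaw": 0},
    {"linear": [0, 0.003, 0], "yaw": 0}
  ]
}}

```text
t: 16.18
tool_pos: [0.5939, 0.2834, 0.0266]
orientation: [-1.568, -0.144, 0.109]
force: [0.3, -0.0, -1.0]
opening: 0.0518
```

>>> {"method": "carry_out", "body": {
  "increments": [
    {"linear": [0, 0, 0], "yaw": 0},
    {"linear": [0, 0, 0], "yaw": 0},
    {"linear": [0, -0.02, 0], "yaw": 0},
    {"linear": [0, -0.06, 0], "yaw": 0},
    {"linear": [0, -0.11, 0], "yaw": 0}
  ],
  "gripper": 0.7
}}

```text
t: 16.8
tool_pos: [0.5908, 0.2831, 0.1381]
orientation: [-1.568, -0.144, 0.11]
force: [0.3, 1.0, -0.0]
opening: 0.0652
```

```bash
python3 -c "
from h import *
go(*cad(.045,0),.15,CY)
"
```

```text
t 16.80 pos [0.5908 0.2831 0.1381] zg 0.1491 jawang 1.7324 toolx [0.9867 0.1609 0.021 ] tooly [ 0.0211  0.0006 -0.9998] F [ 0.3238  1.0391 -0.0335] open 0.0652 q6 -1.36
  linear [-0.1175 -0.0027 -0.234 ] dist 0.262 yaw(tool) -1.5692254332310238
```

>>> {"method": "carry_out", "body": {
  "increments": [
    {"linear": [-0.01, -0.002, -0.03], "yaw": 0.16},
    {"linear": [-0.03, -0.002, -0.07], "yaw": 0.33},
    {"linear": [-0.055, -0.002, -0.12], "yaw": 0.5},
    {"linear": [-0.08, -0.002, -0.165], "yaw": 0.66},
    {"linear": [-0.095, -0.002, -0.19], "yaw": 0.8}
  ]
}}

```text
t: 17.42
tool_pos: [0.5272, 0.0782, 0.1404]
orientation: [-1.504, 0.487, -0.522]
force: [1.3, -0.6, 0.1]
opening: 0.0651
```

```bash
python3 -c "
from h import *
go(*cad(.045,0),.14,CY)
cv2.imwrite('pics/s8.png',robot.read_camera('scene'));cv2.imwrite('pics/t8.png',robot.read_camera('top'))
zoom(cv2.imread('pics/s8.png'),230,130,470,300,3,'pics/s8z.png')
"
```

```text
t 17.43 pos [0.5272 0.0782 0.1404] zg 0.1514 jawang 0.9262 toolx [ 0.799  -0.601   0.0183] tooly [ 0.023   0.0002 -0.9997] F [ 1.2778 -0.589   0.0819] open 0.0651 q6 -0.87
  linear [ 0.015   0.0111 -0.045 ] dist 0.049 yaw(tool) 0.7661823863878495
```

View pics/s8z.png

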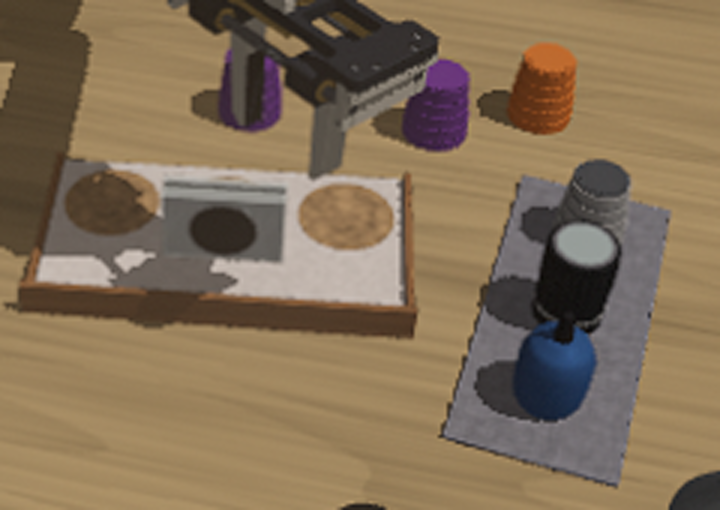

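View pics/t8.png

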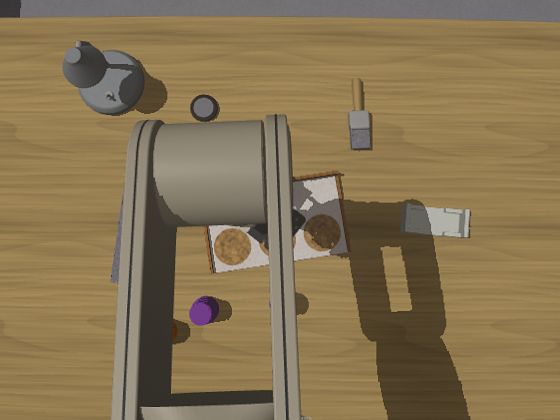

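All three stand upright on the mat, and the sleeve is still in place at about pixel (305,203). I finish the turn over the sleeve.

>>> {"method": "carry_out", "body": {
  "increments": [
    {"linear": [0.005, 0.003, -0.015], "yaw": 0.18},
    {"linear": [0.01, 0.006, -0.03], "yaw": 0.36},
    {"linear": [0.015, 0.01, -0.043], "yaw": 0.54},
    {"linear": [0.015, 0.011, -0.045], "yaw": 0.7},
    {"linear": [0.015, 0.011, -0.045], "yaw": 0.766}
  ]
}}

```text
t: 18.15
tool_pos: [0.5132, 0.0335, 0.1302]
orientation: [-1.264, 1.073, -1.103]
force: [-0.3, 0.3, 0.2]
opening: 0.065
```

>>> {"method": "carry_out", "body": {
  "increments": [
    {"linear": [0, 0, 0], "yaw": 0},
    {"linear": [0, 0, 0], "yaw": 0}
  ]
}}

```text
t: 18.4
tool_pos: [0.5138, 0.0341, 0.131]
orientation: [-1.265, 1.069, -1.102]
force: [0.2, 0.1, -0.8]
opening: 0.0647
```

```bash
python3 -c "
from h import *
go(*cad(.045,0),.05,CY)
cv2.imwrite('pics/s9.png',robot.read_camera('scene'))
zoom(cv2.imread('pics/s9.png'),230,100,400,250,4,'pics/s9z.png')
"
```

```text
t 18.40 pos [0.5138 0.0341 0.131 ] zg 0.1420 jawang 0.1630 toolx [ 0.1621 -0.9868  0.0038] tooly [ 0.0254  0.0003 -0.9997] F [ 0.1535  0.1435 -0.8213] open 0.0647 q6 -0.20
  linear [ 0.0003  0.092  -0.0039] dist 0.092 yaw(tool) 0.002963282970590564
```

View pics/s9z.png

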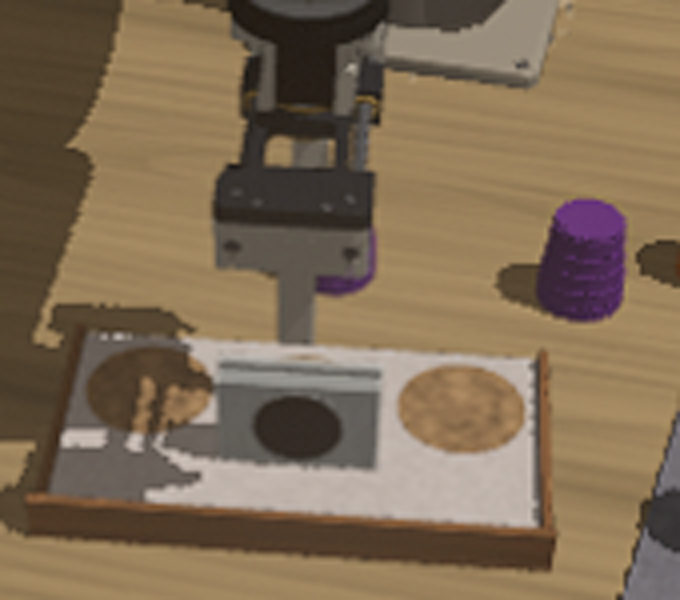

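>>> {"method": "carry_out", "body": {
  "increments": [
    {"linear": [0, 0.015, -0.002], "yaw": 0},
    {"linear": [0, 0.042, -0.003], "yaw": 0},
    {"linear": [0, 0.07, -0.004], "yaw": 0},
    {"linear": [0, 0.086, -0.004], "yaw": 0},
    {"linear": [0, 0.09, -0.004], "yaw": 0}
  ]
}}

```text
t: 19.08
tool_pos: [0.5108, 0.0334, 0.0392]
orientation: [-1.266, 1.072, -1.1]
force: [-0.1, 0.5, 0.6]
opening: 0.0647
```

```bash
python3 -c "
from h import *
go(*cad(.045,0),.052,CY)
cv2.imwrite('pics/s10.png',robot.read_camera('scene'))
zoom(cv2.imread('pics/s10.png'),230,100,400,250,4,'pics/s10z.png')
"
```

```text
t 19.07 pos [0.5108 0.0334 0.0392] zg 0.0502 jawang 0.1627 toolx [ 0.1619 -0.9868  0.0032] tooly [ 0.0225  0.0004 -0.9997] F [-0.1036  0.4944  0.5614] open 0.0647 q6 -0.20
  linear [ 0.0005 -0.0018  0.0016] dist 0.002 yaw(tool) 0.0026745724488412836
```

View pics/s10z.png

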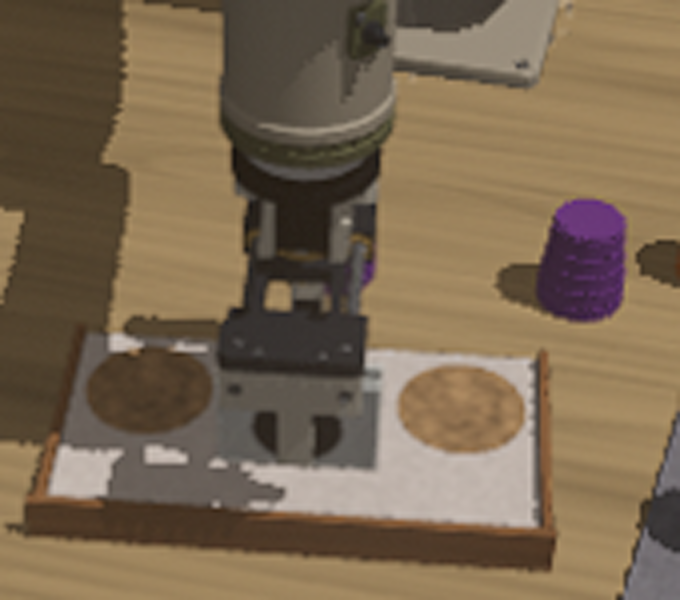

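The front finger is centred on the glass at about pixel (304,205). Closing.

>>> {"method": "carry_out", "body": {
  "increments": [
    {"linear": [0, -0.001, 0.001], "yaw": 0},
    {"linear": [0, -0.001, 0.001], "yaw": 0},
    {"linear": [0, -0.001, 0.001], "yaw": 0},
    {"linear": [0, -0.001, 0.001], "yaw": 0},
    {"linear": [0, -0.001, 0.001], "yaw": 0}
  ],
  "gripper": 0.1,
  "newtons": 15
}}

```text
t: 19.75
tool_pos: [0.512, 0.0335, 0.0409]
orientation: [-1.266, 1.072, -1.101]
force: [-3.2, -0.4, 4.8]
opening: 0.0241
```

>>> {"method": "carry_out", "body": {
  "increments": [
    {"linear": [0, 0, 0], "yaw": 0},
    {"linear": [0, 0, 0], "yaw": 0}
  ]
}}

```text
t: 20.0
tool_pos: [0.5119, 0.0335, 0.0409]
orientation: [-1.267, 1.072, -1.1]
force: [-2.8, -0.3, 2.5]
opening: 0.0241
```

```bash
python3 -c "
from h import *
go(*BR,.12,BY)
"
```

```text
t 20.00 pos [0.5119 0.0335 0.0409] zg 0.0519 jawang 0.1627 toolx [ 0.162  -0.9868  0.0035] tooly [ 0.0225  0.0002 -0.9997] F [-2.8032 -0.3468  2.494 ] open 0.0241 q6 -0.20
  linear [ 0.3199 -0.0682 -0.0544] dist 0.332 yaw(tool) 0.2537456291768425
```

>>> {"method": "carry_out", "body": {
  "increments": [
    {"linear": [0, -0.01, 0], "yaw": 0},
    {"linear": [0, -0.03, 0], "yaw": 0},
    {"linear": [0, -0.052, 0], "yaw": 0},
    {"linear": [0, -0.066, 0], "yaw": 0},
    {"linear": [0, -0.068, 0], "yaw": 0}
  ]
}}

```text
t: 20.62
tool_pos: [0.5113, 0.0335, 0.1102]
orientation: [-1.265, 1.07, -1.102]
force: [0.3, -0.2, -2.0]
opening: 0.0241
```

>>> {"method": "carry_out", "body": {
  "increments": [
    {"linear": [0.03, 0, -0.005], "yaw": 0.03},
    {"linear": [0.075, 0, -0.013], "yaw": 0.06},
    {"linear": [0.12, 0, -0.021], "yaw": 0.1},
    {"linear": [0.155, 0, -0.026], "yaw": 0.13},
    {"linear": [0.165, 0, -0.028], "yaw": 0.13}
  ]
}}

```text
t: 21.25
tool_pos: [0.5097, -0.1356, 0.1092]
orientation: [-1.206, 1.17, -1.198]
force: [-0.3, 0.3, -1.5]
opening: 0.0238
```

```bash
python3 -c "
from h import *
go(*BR,.12,BY)
cv2.imwrite('pics/s11.png',robot.read_camera('scene'))
zoom(cv2.imread('pics/s11.png'),130,100,330,250,4,'pics/s11z.png')
"
```

```text
t 21.25 pos [ 0.5097 -0.1356  0.1092] zg 0.1202 jawang 0.0302 toolx [ 0.0302 -0.9995  0.0004] tooly [ 0.0237  0.0003 -0.9997] F [-0.341   0.2963 -1.5449] open 0.0238 q6 -0.40
  linear [ 0.1553  0.0002 -0.0059] dist 0.155 yaw(tool) 0.12123367706719002
```

View pics/s11z.png

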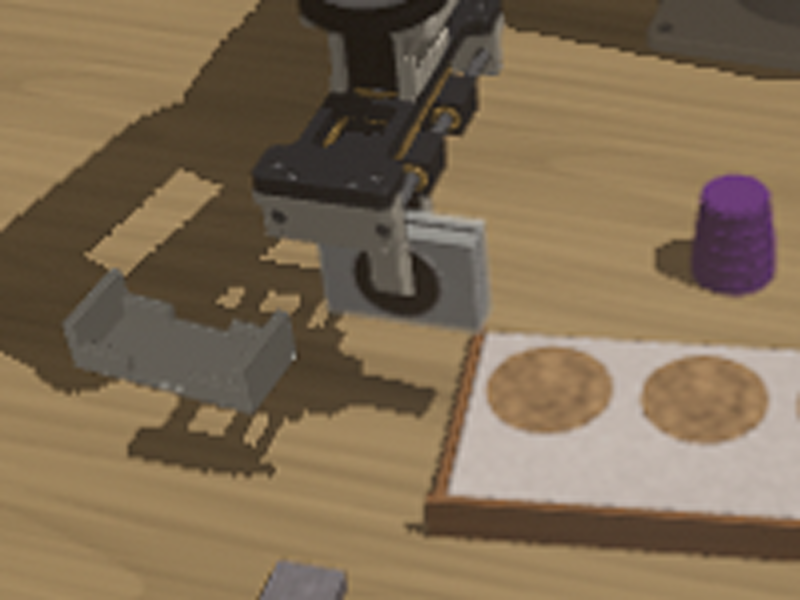

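The sleeve is held upright, with the finger on the glass centre. On to above the bracket.

>>> {"method": "carry_out", "body": {
  "increments": [
    {"linear": [0.03, 0, -0.001], "yaw": 0.03},
    {"linear": [0.07, 0, -0.002], "yaw": 0.06},
    {"linear": [0.115, 0, -0.004], "yaw": 0.09},
    {"linear": [0.148, 0, -0.006], "yaw": 0.12},
    {"linear": [0.155, 0, -0.006], "yaw": 0.121}
  ]
}}

```text
t: 21.92
tool_pos: [0.5084, -0.2913, 0.1087]
orientation: [-1.147, 1.259, -1.285]
force: [-0.6, 0.5, -2.6]
opening: 0.0241
```

>>> {"method": "carry_out", "body": {
  "increments": [
    {"linear": [0, 0, 0], "yaw": 0},
    {"linear": [0, 0, 0], "yaw": 0}
  ]
}}

```text
t: 22.18
tool_pos: [0.5085, -0.2897, 0.1083]
orientation: [-1.147, 1.259, -1.283]
force: [0.3, 0.3, -1.3]
opening: 0.024
```

```bash
python3 -c "
from h import *
go(*BR,.055,BY)
cv2.imwrite('pics/s12.png',robot.read_camera('scene'));cv2.imwrite('pics/t12.png',robot.read_camera('top'))
zoom(cv2.imread('pics/s12.png'),130,120,250,220,6,'pics/s12z.png')
zoom(cv2.imread('pics/t12.png'),370,170,490,260,6,'pics/t12z.png')
"
```

```text
t 22.18 pos [ 0.5085 -0.2897  0.1083] zg 0.1193 jawang -0.0894 toolx [-0.0892 -0.996  -0.0036] tooly [ 0.0225  0.0016 -0.9997] F [ 0.3289  0.2537 -1.2959] open 0.0240 q6 -0.53
  linear [ 0.0015  0.0643 -0.0013] dist 0.064 yaw(tool) 0.001635262873516563
```

View pics/s12z.png

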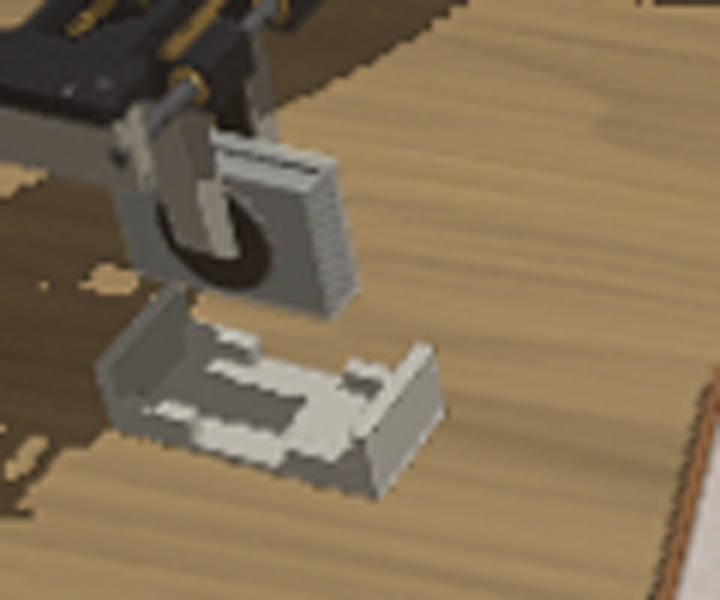

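View pics/t12z.png

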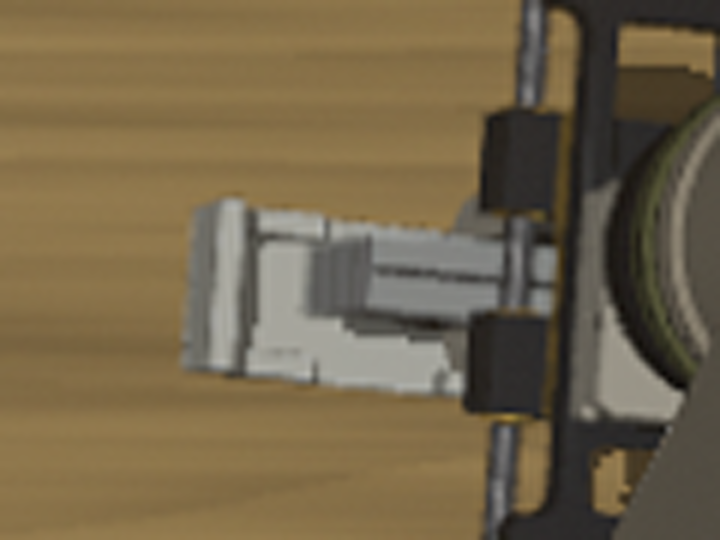

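```bash
python3 -c "
from h import *
k=6;o=np.array([370,170])
P=onz('top',np.array([[308,313],[316,238]])/k+o-.42,.0734);Q=onz('top',np.array([[364,312],[372,236]])/k+o-.42,.1374)
for X in (P,Q):
  d=X.mean(0)[:2]-BR; c,s=np.cos(BY),np.sin(BY); print(X,'in bracket x,y',c*d[0]+s*d[1],-s*d[0]+c*d[1])
"
```

```text
[[ 0.5007 -0.2461  0.0734]
 [ 0.5244 -0.2491  0.0734]] in bracket x,y 7.221571102706496e-05 0.043540860504972474
[[ 0.4974 -0.2419  0.1374]
 [ 0.5196 -0.2447  0.1374]] in bracket x,y -0.0043053659308038795 0.04751217255246683
```

>>> {"method": "carry_out", "body": {
  "increments": [
    {"linear": [0.001, 0.012, -0.002], "yaw": 0},
    {"linear": [0.001, 0.03, -0.002], "yaw": 0},
    {"linear": [0.001, 0.048, -0.002], "yaw": 0},
    {"linear": [0.001, 0.057, -0.002], "yaw": 0},
    {"linear": [0.001, 0.059, -0.002], "yaw": 0}
  ]
}}

```text
t: 22.9
tool_pos: [0.5072, -0.2903, 0.0482]
orientation: [-1.148, 1.26, -1.282]
force: [-0.2, 0.0, -2.4]
opening: 0.024
```

```bash
python3 -c "
from h import *
go(*BR,.052,BY)
cv2.imwrite('pics/s13.png',robot.read_camera('scene'))
zoom(cv2.imread('pics/s13.png'),130,120,250,220,6,'pics/s13z.png')
"
```

```text
t 22.90 pos [ 0.5072 -0.2903  0.0482] zg 0.0592 jawang -0.0894 toolx [-0.0892 -0.996  -0.0041] tooly [ 0.0213  0.0022 -0.9998] F [-0.1502  0.035  -2.3736] open 0.0240 q6 -0.53
  linear [0.0006 0.0072 0.0012] dist 0.007 yaw(tool) 0.0015670810477135255
```

View pics/s13z.png

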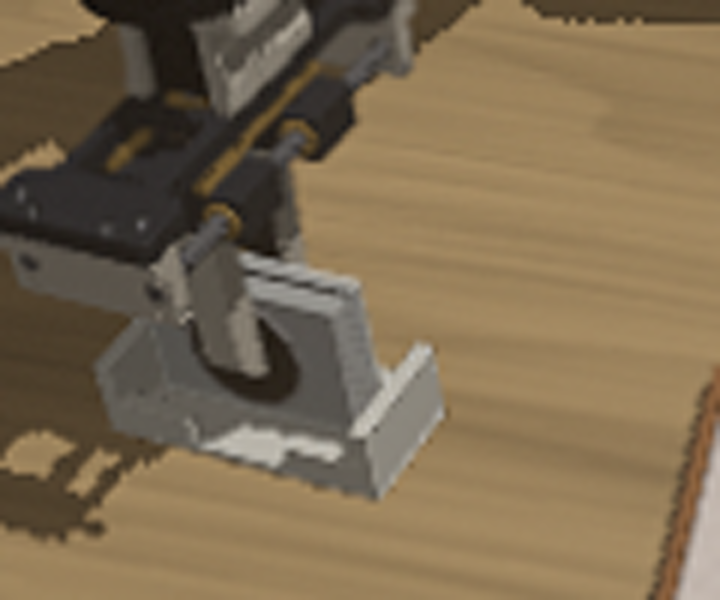

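The sleeve is inside the bay with clearance all round, at about pixel (172,180). I lower it slowly to the floor.

>>> {"method": "carry_out", "body": {
  "increments": [
    {"linear": [0, 0.001, 0.001], "yaw": 0},
    {"linear": [0, 0.003, 0.001], "yaw": 0},
    {"linear": [0, 0.004, 0.001], "yaw": 0},
    {"linear": [0, 0.005, 0.001], "yaw": 0},
    {"linear": [0, 0.005, 0.001], "yaw": 0}
  ]
}}

```text
t: 23.58
tool_pos: [0.5086, -0.2906, 0.0437]
orientation: [-1.147, 1.26, -1.283]
force: [0.4, 1.0, -2.2]
opening: 0.0236
```

```bash
python3 -c "
from h import *
go(*BR,.052,BY)
"
```

```text
t 23.57 pos [ 0.5086 -0.2906  0.0437] zg 0.0547 jawang -0.0894 toolx [-0.0892 -0.996  -0.0037] tooly [ 0.022   0.0017 -0.9998] F [ 0.4359  0.9591 -2.2045] open 0.0236 q6 -0.53
  linear [ 0.0004  0.0027 -0.0002] dist 0.003 yaw(tool) 0.0015856797102782316
```

>>> {"method": "carry_out", "body": {
  "increments": [
    {"linear": [0, 0.001, 0], "yaw": 0},
    {"linear": [0, 0.002, 0], "yaw": 0},
    {"linear": [0, 0.002, 0], "yaw": 0},
    {"linear": [0, 0.003, 0], "yaw": 0},
    {"linear": [0, 0.003, 0], "yaw": 0}
  ]
}}

```text
t: 24.2
tool_pos: [0.5088, -0.2906, 0.0412]
orientation: [-1.147, 1.259, -1.283]
force: [-1.2, 2.8, 4.1]
opening: 0.0241
```

```bash
python3 -c "
from h import *
go(*BR,.052,BY)
"
```

```text
t 24.20 pos [ 0.5088 -0.2906  0.0412] zg 0.0522 jawang -0.0894 toolx [-0.0892 -0.996  -0.0037] tooly [ 0.0222  0.0017 -0.9998] F [-1.1808  2.7893  4.1371] open 0.0241 q6 -0.53
  linear [ 0.0004  0.0002 -0.0003] dist 0.001 yaw(tool) 0.0015707312886317215
```

Contact shows at +4 N. Releasing.

>>> {"method": "carry_out", "body": {
  "increments": [
    {"linear": [0, 0, 0], "yaw": 0},
    {"linear": [0, 0, 0], "yaw": 0},
    {"linear": [0, 0, 0], "yaw": 0},
    {"linear": [0, -0.02, 0], "yaw": 0},
    {"linear": [0, -0.05, 0], "yaw": 0}
  ],
  "gripper": 0.55
}}

```text
t: 24.82
tool_pos: [0.5071, -0.2903, 0.0918]
orientation: [-1.148, 1.261, -1.282]
force: [0.9, -0.5, 0.3]
opening: 0.0514
```

>>> {"method": "carry_out", "body": {
  "increments": [
    {"linear": [0, -0.03, 0], "yaw": 0},
    {"linear": [0, -0.055, 0], "yaw": 0},
    {"linear": [0, -0.06, 0], "yaw": 0}
  ]
}}

```text
t: 25.2
tool_pos: [0.5074, -0.2915, 0.1556]
orientation: [-1.146, 1.256, -1.286]
force: [-0.3, 0.1, -1.3]
opening: 0.0513
```

```bash
python3 -c "
from h import *
go(*mat(.085,0),.15,CY+np.pi/2)
cv2.imwrite('pics/s14.png',robot.read_camera('scene'));cv2.imwrite('pics/t14.png',robot.read_camera('top'))
zoom(cv2.imread('pics/s14.png'),130,120,250,220,6,'pics/s14z.png')
zoom(cv2.imread('pics/t14.png'),370,170,490,260,6,'pics/t14z.png')
"
```

```text
t 25.20 pos [ 0.5074 -0.2915  0.1556] zg 0.1666 jawang -0.0894 toolx [-0.0892 -0.996  -0.0017] tooly [ 0.0253 -0.0005 -0.9997] F [-0.3214  0.0876 -1.2936] open 0.0513 q6 -0.53
  linear [-0.5814  0.0185  0.035 ] dist 0.583 yaw(tool) 1.321422958332506
```

View pics/s14z.png

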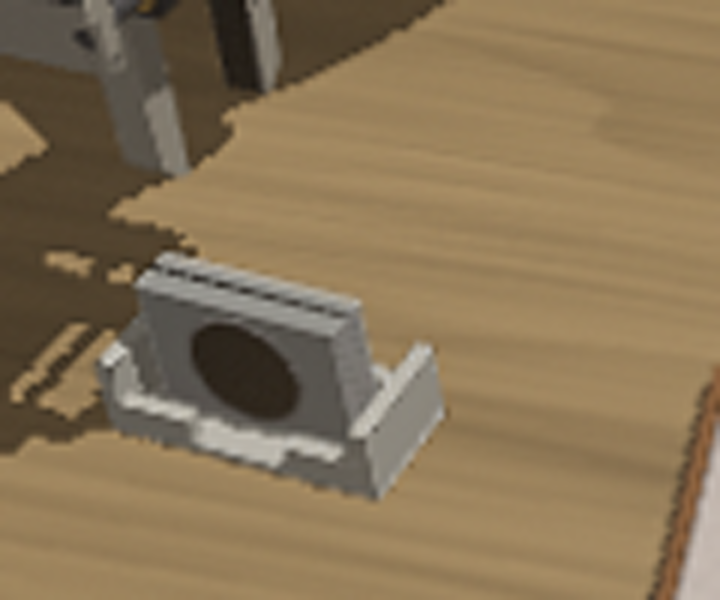

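View pics/t14z.png

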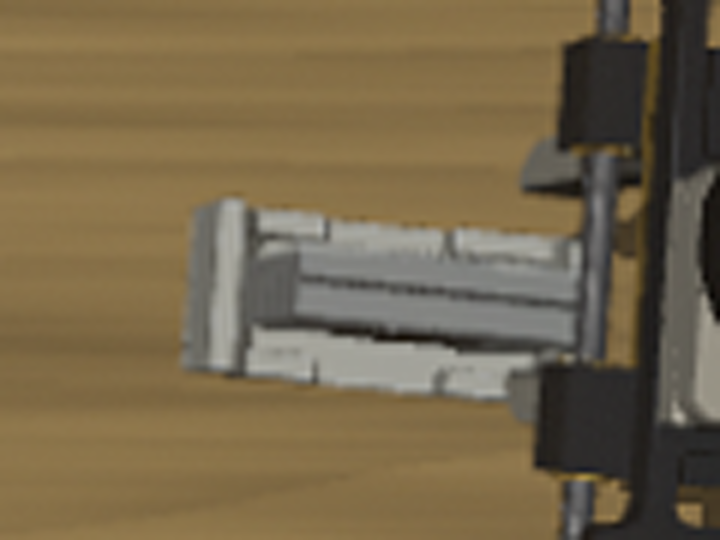

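```bash
python3 -c "
from h import *
k=6;o=np.array([370,170])
f=lambda L:np.array(L,float)/k+o-.42
c,s=np.cos(BY),np.sin(BY)
def inb(X):
  d=X[:,:2]-BR; return np.c_[c*d[:,0]+s*d[:,1],-s*d[:,0]+c*d[:,1]]
print('sleeve top L end',inb(onz('top',f([[298,322],[300,250]]),.07)),'bottom L end',inb(onz('top',f([[250,322],[256,254]]),.006)))
# floor bay left-inner and lip references
print('gap corners',inb(onz('top',f([[326,215],[447,230],[313,380],[436,393]]),.018)))
"
```

```text
sleeve top L end [[-0.0147  0.0458]
 [ 0.0081  0.0469]] bottom L end [[-0.0111  0.0422]
 [ 0.0123  0.0419]]
gap corners [[ 0.0265  0.0227]
 [ 0.0255 -0.0186]
 [-0.0294  0.0231]
 [-0.0297 -0.0186]]
```

The sleeve is seated: about 0.5 mm off across and 3 mm off along. Now I fetch the blower.

>>> {"method": "carry_out", "body": {
  "increments": [
    {"linear": [-0.04, 0.002, 0.002], "yaw": 0.1},
    {"linear": [-0.095, 0.004, 0.006], "yaw": 0.25},
    {"linear": [-0.15, 0.006, 0.01], "yaw": 0.4},
    {"linear": [-0.2, 0.008, 0.013], "yaw": 0.53},
    {"linear": [-0.22, 0.008, 0.014], "yaw": 0.58}
  ],
  "gripper": 0.72
}}

```text
t: 25.92
tool_pos: [0.5391, -0.0699, 0.1442]
orientation: [-0.794, 1.672, -1.683]
force: [0.3, 0.4, 0.1]
opening: 0.067
```

```bash
python3 -c "
from h import *
go(.594,.2834,.145,CY+np.pi/2)
"
```

```text
t 25.93 pos [ 0.5391 -0.0699  0.1442] zg 0.1552 jawang -0.6699 toolx [-0.6207 -0.7839 -0.0143] tooly [ 0.0196  0.0027 -0.9998] F [0.3135 0.4254 0.1267] open 0.0670 q6 0.44
  linear [-0.3109  0.0122 -0.1765] dist 0.358 yaw(tool) 0.740896641348729
```

>>> {"method": "carry_out", "body": {
  "increments": [
    {"linear": [-0.035, 0.001, -0.02], "yaw": 0.1},
    {"linear": [-0.08, 0.003, -0.045], "yaw": 0.22},
    {"linear": [-0.13, 0.004, -0.074], "yaw": 0.34},
    {"linear": [-0.17, 0.006, -0.096], "yaw": 0.44},
    {"linear": [-0.18, 0.006, -0.102], "yaw": 0.47}
  ]
}}

```text
t: 26.55
tool_pos: [0.5698, 0.1374, 0.1374]
orientation: [-0.416, 1.975, -1.977]
force: [-0.1, -0.2, -0.5]
opening: 0.0668
```

```bash
python3 -c "
from h import *
go(.594,.2834,.145,CY+np.pi/2)
cv2.imwrite('pics/s15.png',robot.read_camera('scene'))
zoom(cv2.imread('pics/s15.png'),230,130,470,300,3,'pics/s15z.png')
"
```

```text
t 26.55 pos [0.5698 0.1374 0.1374] zg 0.1484 jawang -1.1388 toolx [-0.908  -0.4186 -0.0164] tooly [ 0.0167  0.003  -0.9999] F [-0.058  -0.222  -0.5467] open 0.0668 q6 1.29
  linear [-0.083   0.0042 -0.1225] dist 0.148 yaw(tool) 0.2719480807722725
```

View pics/s15z.png

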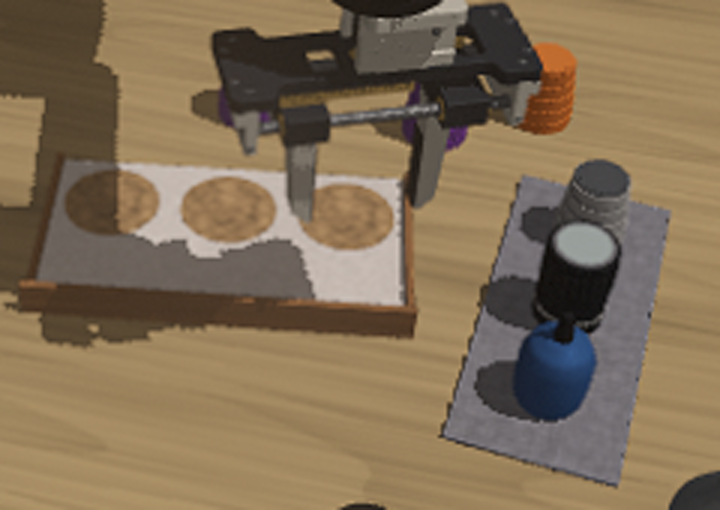

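>>> {"method": "carry_out", "body": {
  "increments": [
    {"linear": [-0.02, 0.001, -0.035], "yaw": 0.08},
    {"linear": [-0.05, 0.002, -0.075], "yaw": 0.16},
    {"linear": [-0.075, 0.003, -0.11], "yaw": 0.24},
    {"linear": [-0.083, 0.003, -0.122], "yaw": 0.272},
    {"linear": [-0.083, 0.003, -0.122], "yaw": 0.272}
  ]
}}

```text
t: 27.22
tool_pos: [0.5936, 0.2833, 0.1338]
orientation: [-0.156, 2.132, -2.129]
force: [0.8, -0.4, -1.0]
opening: 0.0668
```

```bash
python3 -c "
from h import *
go(.594,.2834,.0373,CY+np.pi/2)
"
```

```text
t 27.23 pos [0.5936 0.2833 0.1338] zg 0.1448 jawang -1.4096 toolx [-0.9869 -0.1605 -0.015 ] tooly [ 0.0148  0.0024 -0.9999] F [ 0.7674 -0.3747 -1.0252] open 0.0668 q6 1.78
  linear [ 0.0012  0.1075 -0.0001] dist 0.107 yaw(tool) 0.001166922244701496
```

>>> {"method": "carry_out", "body": {
  "increments": [
    {"linear": [0.001, 0.018, 0], "yaw": 0},
    {"linear": [0.001, 0.05, 0], "yaw": 0},
    {"linear": [0.001, 0.085, 0], "yaw": 0},
    {"linear": [0.001, 0.103, 0], "yaw": 0},
    {"linear": [0.001, 0.106, 0], "yaw": 0}
  ]
}}

```text
t: 27.85
tool_pos: [0.5927, 0.282, 0.0255]
orientation: [-0.16, 2.133, -2.132]
force: [0.0, 0.5, 0.1]
opening: 0.0669
```

>>> {"method": "carry_out", "body": {
  "increments": [
    {"linear": [0, 0, 0], "yaw": 0},
    {"linear": [0, 0, 0], "yaw": 0},
    {"linear": [0, 0, 0], "yaw": 0},
    {"linear": [0, 0, 0], "yaw": 0}
  ],
  "gripper": 0.4,
  "newtons": 15
}}

```text
t: 28.35
tool_pos: [0.5936, 0.2823, 0.0268]
orientation: [-0.157, 2.132, -2.131]
force: [-0.3, -0.3, 4.0]
opening: 0.052
```

```bash
python3 -c "
from h import *
go(*cad(0,-.092),.145)
"
```

```text
t 28.35 pos [0.5936 0.2823 0.0268] zg 0.0378 jawang -1.4101 toolx [-0.987  -0.16   -0.0134] tooly [ 0.0133  0.0016 -0.9999] F [-0.3225 -0.3061  4.0218] open 0.0520 q6 1.78
  linear [ 0.1636 -0.1092  0.325 ] dist 0.380 yaw(tool) 0
```

>>> {"method": "carry_out", "body": {
  "increments": [
    {"linear": [0, -0.015, 0], "yaw": 0},
    {"linear": [0, -0.045, 0], "yaw": 0},
    {"linear": [0, -0.08, 0], "yaw": 0},
    {"linear": [0, -0.104, 0.005], "yaw": 0},
    {"linear": [0.005, -0.108, 0.03], "yaw": 0}
  ]
}}

```text
t: 28.98
tool_pos: [0.5935, 0.2526, 0.1382]
orientation: [-0.154, 2.13, -2.126]
force: [0.1, -0.2, -0.7]
opening: 0.0517
```

>>> {"method": "carry_out", "body": {
  "increments": [
    {"linear": [0.025, 0, 0.05], "yaw": 0},
    {"linear": [0.053, 0, 0.1], "yaw": 0},
    {"linear": [0.08, 0, 0.15], "yaw": 0},
    {"linear": [0.1, 0, 0.19], "yaw": 0},
    {"linear": [0.11, 0, 0.205], "yaw": 0}
  ]
}}

```text
t: 29.6
tool_pos: [0.5164, 0.0294, 0.135]
orientation: [-0.153, 2.132, -2.129]
force: [-0.4, 0.7, -0.3]
opening: 0.0521
```

```bash
python3 -c "
from h import *
go(.483,-.0648,.13)
"
```

```text
t 29.60 pos [0.5164 0.0294 0.135 ] zg 0.1460 jawang -1.4110 toolx [-0.9871 -0.159  -0.0167] tooly [ 0.0164  0.0029 -0.9999] F [-0.4269  0.6836 -0.2992] open 0.0521 q6 1.37
  linear [0.0482 0.0151 0.0877] dist 0.101 yaw(tool) 0
```

>>> {"method": "carry_out", "body": {
  "increments": [
    {"linear": [0.018, 0.005, 0.033], "yaw": 0},
    {"linear": [0.038, 0.01, 0.07], "yaw": 0},
    {"linear": [0.047, 0.014, 0.086], "yaw": 0},
    {"linear": [0.048, 0.014, 0.087], "yaw": 0},
    {"linear": [0.048, 0.014, 0.087], "yaw": 0}
  ]
}}

```text
t: 30.22
tool_pos: [0.4831, -0.0636, 0.12]
orientation: [-0.153, 2.133, -2.128]
force: [-0.9, 0.1, -0.2]
opening: 0.0516
```

```bash
python3 -c "
from h import *
go(.483,-.0648,.0398)
"
```

```text
t 30.23 pos [ 0.4831 -0.0636  0.12  ] zg 0.1310 jawang -1.4111 toolx [-0.9871 -0.159  -0.0167] tooly [ 0.0164  0.0033 -0.9999] F [-0.9008  0.0843 -0.1837] open 0.0516 q6 1.17
  linear [0.0018 0.0912 0.0012] dist 0.091 yaw(tool) 0
```

>>> {"method": "carry_out", "body": {
  "increments": [
    {"linear": [0.001, 0.015, 0.001], "yaw": 0},
    {"linear": [0.001, 0.043, 0.001], "yaw": 0},
    {"linear": [0.002, 0.07, 0.001], "yaw": 0},
    {"linear": [0.002, 0.084, 0.001], "yaw": 0},
    {"linear": [0.002, 0.087, 0.001], "yaw": 0}
  ]
}}

```text
t: 30.85
tool_pos: [0.4818, -0.064, 0.0317]
orientation: [-0.156, 2.134, -2.128]
force: [-0.3, -0.3, 0.3]
opening: 0.0521
```

```bash
python3 -c "
from h import *
go(.483,-.0648,.0395)
"
```

```text
t 30.85 pos [ 0.4818 -0.064   0.0317] zg 0.0427 jawang -1.4104 toolx [-0.9871 -0.1597 -0.0146] tooly [ 0.0141  0.004  -0.9999] F [-0.3002 -0.3232  0.3228] open 0.0521 q6 1.16
  linear [-0.001   0.0032  0.001 ] dist 0.004 yaw(tool) 0
```

>>> {"method": "carry_out", "body": {
  "increments": [
    {"linear": [-0.001, 0.001, 0.001], "yaw": 0},
    {"linear": [-0.001, 0.002, 0.001], "yaw": 0},
    {"linear": [-0.001, 0.003, 0.001], "yaw": 0},
    {"linear": [-0.001, 0.004, 0.001], "yaw": 0},
    {"linear": [-0.001, 0.004, 0.001], "yaw": 0}
  ]
}}

```text
t: 31.48
tool_pos: [0.4837, -0.0649, 0.0288]
orientation: [-0.155, 2.133, -2.128]
force: [-1.2, 0.8, 6.4]
opening: 0.0517
```

>>> {"method": "carry_out", "body": {
  "increments": [
    {"linear": [0, 0, 0], "yaw": 0},
    {"linear": [0, 0, 0], "yaw": 0},
    {"linear": [0, -0.02, 0], "yaw": 0},
    {"linear": [0, -0.06, 0], "yaw": 0},
    {"linear": [0, -0.11, 0], "yaw": 0}
  ],
  "gripper": 0.72
}}

```text
t: 32.1
tool_pos: [0.4809, -0.0651, 0.1387]
orientation: [-0.157, 2.136, -2.128]
force: [1.4, 0.6, 0.4]
opening: 0.0668
```

```bash
python3 -c "
from h import *
go(.5098,.2912,.14,CY+np.pi/2)
cv2.imwrite('pics/s16.png',robot.read_camera('scene'))
zoom(cv2.imread('pics/s16.png'),230,130,470,300,3,'pics/s16z.png')
"
```

```text
t 32.10 pos [ 0.4809 -0.0651  0.1387] zg 0.1497 jawang -1.4105 toolx [-0.9871 -0.1595 -0.0132] tooly [ 0.0127  0.0044 -0.9999] F [1.4049 0.6319 0.4205] open 0.0668 q6 1.16
  linear [-0.0853  0.0116 -0.3471] dist 0.358 yaw(tool) 0.000266824479041361
```

View pics/s16z.png

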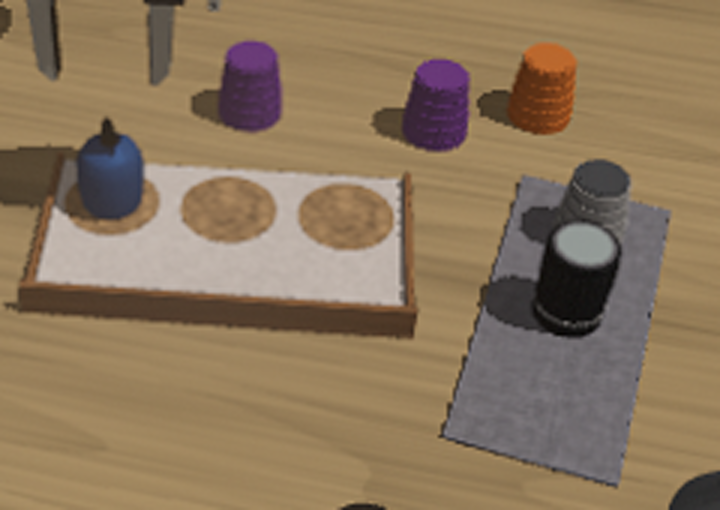

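The blower is back on its disc at about pixel (266,188), the same spot as at the start. Now the lens.

>>> {"method": "carry_out", "body": {
  "increments": [
    {"linear": [-0.012, 0.001, -0.045], "yaw": 0},
    {"linear": [-0.025, 0.002, -0.1], "yaw": 0},
    {"linear": [-0.04, 0.003, -0.157], "yaw": 0},
    {"linear": [-0.05, 0.004, -0.205], "yaw": 0},
    {"linear": [-0.054, 0.005, -0.22], "yaw": 0}
  ]
}}

```text
t: 32.78
tool_pos: [0.503, 0.1622, 0.1426]
orientation: [-0.149, 2.126, -2.125]
force: [-0.1, -1.0, -0.4]
opening: 0.0669
```

>>> {"method": "carry_out", "body": {
  "increments": [
    {"linear": [-0.01, 0.001, -0.035], "yaw": 0},
    {"linear": [-0.022, 0.003, -0.085], "yaw": 0},
    {"linear": [-0.03, 0.005, -0.12], "yaw": 0},
    {"linear": [-0.031, 0.006, -0.126], "yaw": 0},
    {"linear": [-0.031, 0.006, -0.127], "yaw": 0}
  ]
}}

```text
t: 33.4
tool_pos: [0.513, 0.2917, 0.1366]
orientation: [-0.15, 2.125, -2.126]
force: [1.0, 0.1, -1.1]
opening: 0.0667
```

```bash
python3 -c "
from h import *
go(.5098,.2912,.045,CY+np.pi/2)
"
```

```text
t 33.40 pos [0.513  0.2917 0.1366] zg 0.1476 jawang -1.4073 toolx [-0.9864 -0.1628 -0.0224] tooly [ 0.0225  0.0013 -0.9997] F [ 1.042   0.1063 -1.1037] open 0.0667 q6 1.84
  linear [ 0.0056  0.1025 -0.0002] dist 0.103 yaw(tool) 0.003506912000477591
```

>>> {"method": "carry_out", "body": {
  "increments": [
    {"linear": [0.003, 0.015, 0], "yaw": 0.003},
    {"linear": [0.005, 0.048, 0], "yaw": 0.003},
    {"linear": [0.006, 0.08, 0], "yaw": 0.003},
    {"linear": [0.006, 0.097, 0], "yaw": 0.003},
    {"linear": [0.006, 0.1, 0], "yaw": 0.003}
  ]
}}

```text
t: 34.02
tool_pos: [0.5084, 0.2897, 0.0349]
orientation: [-0.149, 2.127, -2.131]
force: [0.4, 0.2, 0.1]
opening: 0.0668
```

```bash
python3 -c "
from h import *
go(.5098,.2912,.045,CY+np.pi/2)
"
```

```text
t 34.02 pos [0.5084 0.2897 0.0349] zg 0.0459 jawang -1.4112 toolx [-0.9871 -0.159  -0.0197] tooly [ 0.02   -0.0001 -0.9998] F [0.4137 0.1973 0.0912] open 0.0668 q6 1.85
  linear [-0.0016  0.0009 -0.0013] dist 0.002 yaw(tool) -0.0003749186073216393
```

>>> {"method": "carry_out", "body": {
  "increments": [
    {"linear": [-0.001, 0.001, -0.001], "yaw": 0},
    {"linear": [-0.001, 0.001, -0.001], "yaw": 0},
    {"linear": [-0.001, 0.001, -0.001], "yaw": 0},
    {"linear": [-0.001, 0.001, -0.001], "yaw": 0}
  ],
  "gripper": 0.4,
  "newtons": 20
}}

```text
t: 34.52
tool_pos: [0.5102, 0.2912, 0.0351]
orientation: [-0.147, 2.127, -2.129]
force: [-0.6, -1.5, 3.8]
opening: 0.0514
```

>>> {"method": "carry_out", "body": {
  "increments": [
    {"linear": [0, -0.015, 0], "yaw": 0},
    {"linear": [0, -0.045, 0], "yaw": 0},
    {"linear": [0, -0.07, 0], "yaw": 0},
    {"linear": [0, -0.083, 0], "yaw": 0},
    {"linear": [0, -0.085, 0], "yaw": 0}
  ]
}}

```text
t: 35.15
tool_pos: [0.5088, 0.2914, 0.1212]
orientation: [-0.145, 2.127, -2.128]
force: [-0.5, 0.8, -2.0]
opening: 0.0516
```

```bash
python3 -c "
from h import *
go(.4682,.0266,.12)
"
```

```text
t 35.15 pos [0.5088 0.2914 0.1212] zg 0.1322 jawang -1.4111 toolx [-0.987  -0.159  -0.0233] tooly [ 0.0234  0.0014 -0.9997] F [-0.517   0.8126 -1.956 ] open 0.0516 q6 1.85
  linear [0.0824 0.0108 0.2549] dist 0.268 yaw(tool) 0
```

>>> {"method": "carry_out", "body": {
  "increments": [
    {"linear": [0.015, 0, 0.05], "yaw": 0},
    {"linear": [0.035, 0.001, 0.108], "yaw": 0},
    {"linear": [0.055, 0.003, 0.166], "yaw": 0},
    {"linear": [0.07, 0.005, 0.22], "yaw": 0},
    {"linear": [0.08, 0.006, 0.245], "yaw": 0}
  ]
}}

```text
t: 35.78
tool_pos: [0.4674, 0.0343, 0.1125]
orientation: [-0.146, 2.129, -2.13]
force: [-0.8, 1.3, -2.3]
opening: 0.0518
```

>>> {"method": "carry_out", "body": {
  "increments": [
    {"linear": [0.001, 0, 0.005], "yaw": 0},
    {"linear": [0.001, 0, 0.005], "yaw": 0}
  ]
}}

```text
t: 36.02
tool_pos: [0.4668, 0.0294, 0.1117]
orientation: [-0.146, 2.13, -2.131]
force: [0.1, 0.7, -1.4]
opening: 0.0519
```

```bash
python3 -c "
from h import *
go(.4682,.0266,.0485)
"
```

```text
t 36.02 pos [0.4668 0.0294 0.1117] zg 0.1227 jawang -1.4140 toolx [-0.9875 -0.1561 -0.0199] tooly [ 0.0199  0.0013 -0.9998] F [ 0.0524  0.7453 -1.446 ] open 0.0519 q6 1.36
  linear [0.0005 0.0742 0.0028] dist 0.074 yaw(tool) 0
```

>>> {"method": "carry_out", "body": {
  "increments": [
    {"linear": [0, 0.012, 0.002], "yaw": 0},
    {"linear": [0, 0.033, 0.002], "yaw": 0},
    {"linear": [0, 0.056, 0.002], "yaw": 0},
    {"linear": [0, 0.069, 0.002], "yaw": 0},
    {"linear": [0, 0.072, 0.002], "yaw": 0}
  ]
}}

```text
t: 36.65
tool_pos: [0.4676, 0.028, 0.0384]
orientation: [-0.15, 2.131, -2.131]
force: [0.4, 0.3, -2.1]
opening: 0.0514
```

```bash
python3 -c "
from h import *
go(.4682,.0266,.0478)
"
```

```text
t 36.65 pos [0.4676 0.028  0.0384] zg 0.0494 jawang -1.4131 toolx [-0.9874 -0.157  -0.0176] tooly [ 0.0176  0.0015 -0.9998] F [ 0.4237  0.3204 -2.1284] open 0.0514 q6 1.36
  linear [-0.0003  0.0016  0.0015] dist 0.002 yaw(tool) 0
```

>>> {"method": "carry_out", "body": {
  "increments": [
    {"linear": [0, 0.001, 0.001], "yaw": 0},
    {"linear": [0, 0.002, 0.001], "yaw": 0},
    {"linear": [0, 0.002, 0.001], "yaw": 0}
  ]
}}

```text
t: 37.02
tool_pos: [0.4683, 0.027, 0.0371]
orientation: [-0.148, 2.131, -2.131]
force: [-0.3, -0.4, -0.4]
opening: 0.052
```

>>> {"method": "carry_out", "body": {
  "increments": [
    {"linear": [0, 0, 0], "yaw": 0},
    {"linear": [0, 0, 0], "yaw": 0},
    {"linear": [0, -0.02, 0], "yaw": 0},
    {"linear": [0, -0.06, 0], "yaw": 0},
    {"linear": [0, -0.1, 0], "yaw": 0}
  ],
  "gripper": 0.7
}}

```text
t: 37.65
tool_pos: [0.4662, 0.0268, 0.1381]
orientation: [-0.148, 2.131, -2.131]
force: [1.0, 0.6, 0.4]
opening: 0.0651
```

```bash
python3 -c "
from h import *
go(.4256,.3017,.13,CY+np.pi/2)
cv2.imwrite('pics/s17.png',robot.read_camera('scene'))
zoom(cv2.imread('pics/s17.png'),230,130,470,300,3,'pics/s17z.png')
"
```

```text
t 37.65 pos [0.4662 0.0268 0.1381] zg 0.1491 jawang -1.4133 toolx [-0.9875 -0.1568 -0.0184] tooly [ 0.0184  0.0015 -0.9998] F [1.0347 0.5696 0.4402] open 0.0651 q6 1.36
  linear [-0.0027  0.0188 -0.2778] dist 0.278 yaw(tool) -0.002526493091138171
```

View pics/s17z.png

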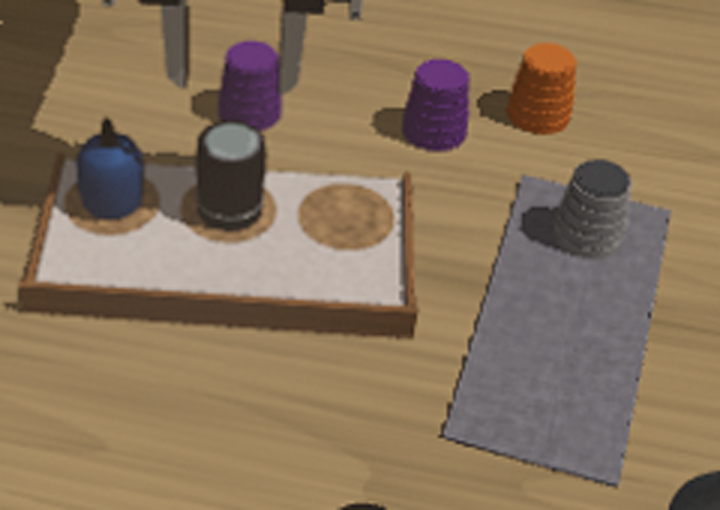

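The lens stands centred on its disc at about pixel (307,190). Last are the rings at (427,199).

>>> {"method": "carry_out", "body": {
  "increments": [
    {"linear": [0, 0.002, -0.045], "yaw": 0},
    {"linear": [-0.001, 0.004, -0.1], "yaw": 0},
    {"linear": [-0.002, 0.006, -0.16], "yaw": 0},
    {"linear": [-0.003, 0.008, -0.22], "yaw": 0},
    {"linear": [-0.003, 0.01, -0.262], "yaw": 0}
  ]
}}

```text
t: 38.33
tool_pos: [0.431, 0.2885, 0.1338]
orientation: [-0.14, 2.126, -2.126]
force: [0.5, -1.1, 0.6]
opening: 0.0647
```

>>> {"method": "carry_out", "body": {
  "increments": [
    {"linear": [0, 0, -0.012], "yaw": 0},
    {"linear": [0, 0, -0.012], "yaw": 0}
  ]
}}

```text
t: 38.58
tool_pos: [0.429, 0.3005, 0.1337]
orientation: [-0.142, 2.124, -2.126]
force: [-0.4, -0.9, 0.3]
opening: 0.0653
```

```bash
python3 -c "
from h import *
go(.4256,.3017,.0376,CY+np.pi/2)
"
```

```text
t 38.58 pos [0.429  0.3005 0.1337] zg 0.1447 jawang -1.4103 toolx [-0.9868 -0.1598 -0.0272] tooly [ 0.0273  0.0015 -0.9996] F [-0.3648 -0.8885  0.2821] open 0.0653 q6 1.94
  linear [ 0.0061  0.107  -0.002 ] dist 0.107 yaw(tool) 0.0004740866604002747
```

>>> {"method": "carry_out", "body": {
  "increments": [
    {"linear": [0.002, 0.015, -0.002], "yaw": 0},
    {"linear": [0.004, 0.048, -0.002], "yaw": 0},
    {"linear": [0.006, 0.083, -0.002], "yaw": 0},
    {"linear": [0.006, 0.102, -0.002], "yaw": 0},
    {"linear": [0.006, 0.105, -0.002], "yaw": 0}
  ]
}}

```text
t: 39.2
tool_pos: [0.4243, 0.2994, 0.026]
orientation: [-0.144, 2.125, -2.131]
force: [-0.9, -0.6, 0.2]
opening: 0.0649
```

```bash
python3 -c "
from h import *
go(.4256,.3017,.0376,CY+np.pi/2)
"
```

```text
t 39.20 pos [0.4243 0.2994 0.026 ] zg 0.0370 jawang -1.4121 toolx [-0.9872 -0.1581 -0.0233] tooly [ 0.0237 -0.0009 -0.9997] F [-0.8642 -0.5932  0.21  ] open 0.0649 q6 1.94
  linear [-0.0017 -0.0005 -0.0021] dist 0.003 yaw(tool) -0.0013133390875630369
```

>>> {"method": "carry_out", "body": {
  "increments": [
    {"linear": [-0.001, -0.001, -0.001], "yaw": 0},
    {"linear": [-0.001, -0.001, -0.001], "yaw": 0},
    {"linear": [-0.001, -0.001, -0.001], "yaw": 0},
    {"linear": [-0.001, -0.001, -0.001], "yaw": 0}
  ],
  "gripper": 0.4,
  "newtons": 20
}}

```text
t: 39.7
tool_pos: [0.4256, 0.3008, 0.0277]
orientation: [-0.143, 2.125, -2.13]
force: [-0.7, -0.5, 0.9]
opening: 0.0522
```

>>> {"method": "carry_out", "body": {
  "increments": [
    {"linear": [0, -0.012, 0], "yaw": 0},
    {"linear": [0, -0.035, 0], "yaw": 0},
    {"linear": [0, -0.06, 0], "yaw": 0},
    {"linear": [0, -0.073, 0], "yaw": 0},
    {"linear": [0, -0.075, 0], "yaw": 0}
  ]
}}

```text
t: 40.33
tool_pos: [0.4244, 0.3013, 0.104]
orientation: [-0.141, 2.125, -2.128]
force: [0.0, 0.2, -2.4]
opening: 0.052
```

```bash
python3 -c "
from h import *
go(.4546,.1169,.11)
"
```

```text
t 40.33 pos [0.4244 0.3013 0.104 ] zg 0.1150 jawang -1.4119 toolx [-0.987  -0.1583 -0.0266] tooly [ 0.0268  0.0007 -0.9996] F [ 0.0465  0.2293 -2.4303] open 0.0520 q6 1.94
  linear [-0.0005  0.0057  0.1868] dist 0.187 yaw(tool) 0
```

>>> {"method": "carry_out", "body": {
  "increments": [
    {"linear": [0, 0, 0.045], "yaw": 0},
    {"linear": [0, 0, 0.1], "yaw": 0},
    {"linear": [0, 0.001, 0.155], "yaw": 0},
    {"linear": [0, 0.002, 0.183], "yaw": 0},
    {"linear": [0, 0.002, 0.187], "yaw": 0}
  ]
}}

```text
t: 40.95
tool_pos: [0.4535, 0.115, 0.1017]
orientation: [-0.14, 2.127, -2.13]
force: [0.1, -1.0, -1.1]
opening: 0.0521
```

>>> {"method": "carry_out", "body": {
  "increments": [
    {"linear": [0, 0, 0], "yaw": 0},
    {"linear": [0, 0, 0], "yaw": 0}
  ]
}}

```text
t: 41.2
tool_pos: [0.4531, 0.1159, 0.1012]
orientation: [-0.142, 2.127, -2.13]
force: [0.2, 0.0, -1.4]
opening: 0.0525
```

```bash
python3 -c "
from h import *
go(.4546,.1169,.042)
"
```

```text
t 41.20 pos [0.4531 0.1159 0.1012] zg 0.1122 jawang -1.4137 toolx [-0.9874 -0.1565 -0.0241] tooly [ 0.0244  0.0004 -0.9997] F [ 0.2458  0.0331 -1.3902] open 0.0525 q6 1.56
  linear [ 0.0001  0.0702 -0.001 ] dist 0.070 yaw(tool) 0
```

>>> {"method": "carry_out", "body": {
  "increments": [
    {"linear": [0, 0.012, -0.001], "yaw": 0},
    {"linear": [0, 0.033, -0.001], "yaw": 0},
    {"linear": [0, 0.055, -0.001], "yaw": 0},
    {"linear": [0, 0.067, -0.001], "yaw": 0},
    {"linear": [0, 0.069, -0.001], "yaw": 0}
  ]
}}

```text
t: 41.82
tool_pos: [0.4536, 0.1171, 0.031]
orientation: [-0.145, 2.127, -2.131]
force: [0.7, -0.6, -1.2]
opening: 0.0522
```

```bash
python3 -c "
from h import *
go(.4546,.1169,.0405)
"
```

```text
t 41.83 pos [0.4536 0.1171 0.031 ] zg 0.0420 jawang -1.4131 toolx [-0.9873 -0.1571 -0.0219] tooly [ 0.0221  0.0001 -0.9998] F [ 0.7346 -0.5615 -1.1646] open 0.0522 q6 1.56
  linear [-0.0009  0.0016  0.0004] dist 0.002 yaw(tool) 0
```

>>> {"method": "carry_out", "body": {
  "increments": [
    {"linear": [-0.001, 0.001, 0], "yaw": 0},
    {"linear": [-0.001, 0.002, 0], "yaw": 0},
    {"linear": [-0.001, 0.002, 0], "yaw": 0}
  ]
}}

```text
t: 42.2
tool_pos: [0.4553, 0.1174, 0.0298]
orientation: [-0.143, 2.127, -2.13]
force: [-0.1, 0.7, 0.3]
opening: 0.0518
```

>>> {"method": "carry_out", "body": {
  "increments": [
    {"linear": [0, 0, 0], "yaw": 0},
    {"linear": [0, 0, 0], "yaw": 0},
    {"linear": [0, -0.02, 0], "yaw": 0},
    {"linear": [0, -0.06, 0], "yaw": 0},
    {"linear": [0, -0.11, 0], "yaw": 0}
  ],
  "gripper": 0.7
}}

```text
t: 42.82
tool_pos: [0.4516, 0.1172, 0.1399]
orientation: [-0.146, 2.128, -2.131]
force: [0.4, -0.2, -0.0]
opening: 0.0651
```

>>> {"method": "carry_out", "body": {
  "increments": [
    {"linear": [0, -0.01, 0.05], "yaw": 0},
    {"linear": [0.02, -0.02, -0.05], "yaw": 0},
    {"linear": [0.04, -0.03, -0.1], "yaw": 0},
    {"linear": [0.05, -0.04, -0.14], "yaw": 0},
    {"linear": [0.05, -0.04, -0.15], "yaw": 0}
  ]
}}

```text
t: 43.45
tool_pos: [0.3769, 0.26, 0.1796]
orientation: [-0.146, 2.127, -2.128]
force: [0.1, -0.2, 0.5]
opening: 0.0648
```

```bash
python3 -c "
from h import *
go(.4256,.3017,.13)
cv2.imwrite('pics/s18.png',robot.read_camera('scene'));cv2.imwrite('pics/t18.png',robot.read_camera('top'))
zoom(cv2.imread('pics/s18.png'),130,110,400,320,2.9,'pics/s18z.png')
"
```

```text
t 43.45 pos [0.3769 0.26   0.1796] zg 0.1906 jawang -1.4108 toolx [-0.987  -0.1593 -0.0226] tooly [ 0.0226  0.0017 -0.9997] F [ 0.099  -0.2328  0.5212] open 0.0648 q6 1.91
  linear [-0.0533  0.0618 -0.0335] dist 0.088 yaw(tool) 0
```

View pics/s18z.png

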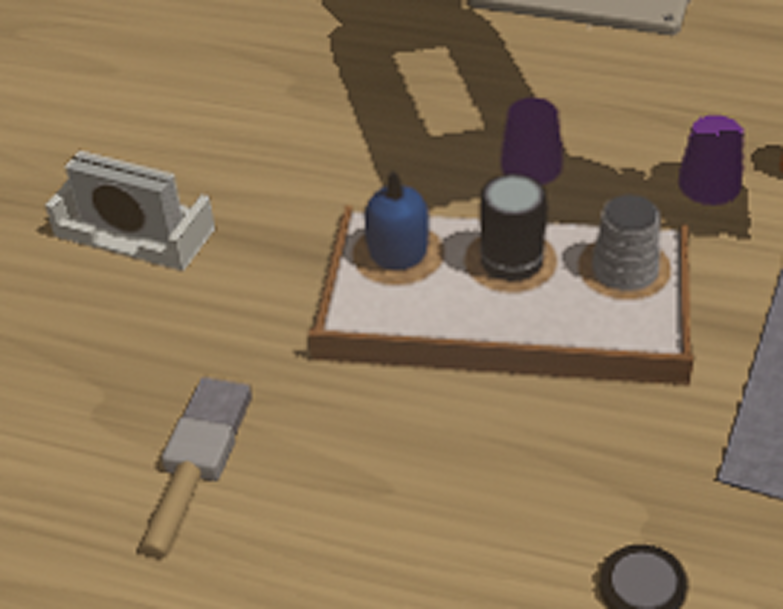

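View pics/t18.png

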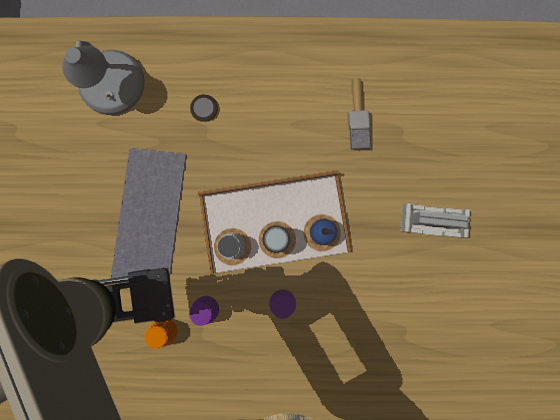

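```bash
python3 -c "
from h import *
a=cv2.imread('pics/top0.png');b=cv2.imread('pics/t18.png')
for nm,(x0,y0,x1,y1) in dict(rings=(214,230,252,264),lens=(258,222,297,258),blower=(303,214,345,252),brush=(340,70,380,155),cap=(185,90,222,125)).items():
  g=[cv2.cvtColor(i[y0-6:y1+6,x0-6:x1+6],6) for i in (a,b)]
  r=cv2.matchTemplate(g[1],g[0][8:-8,8:-8],cv2.TM_CCOEFF_NORMED);_,v,_,p=cv2.minMaxLoc(r);print(nm,np.array(p)-8,round(v,3))
print(robot.read_state()['force'])
robot.close_job()
"
```

```text
rings [0 0] 0.939
lens [-1  0] 0.88
blower [0 0] 0.925
brush [0 0] 0.999
cap [0 0] 1.0
[ 0.1554  0.2126 -0.5694]
the job is handed in; nothing more can be done
```

The job is handed in at about 43.5 s of the 141 s allowed; the hand-in reports no verdict. I moved the rings, lens and blower to the mat, then set the sleeve down in the bracket at about 4 N contact. After that I put each of the three back on its own disc.

**Final checks:**
- **Rings, lens and blower:** all three stand upright. Matching the first and last top views, they are within about one pixel (roughly 2 mm) of where they started.
- **Sleeve:** it stands in the bracket bay, about 1 mm off centre across and 3 mm along by the top camera.
- **Brush and lens cap:** neither moved, at zero pixel shift.
- **Gripper:** it is clear of everything.

**Things that went wrong or disagreed:**
- One move call was refused because its rows had no yaw. Nothing moved, and I sent it again.
- The two cameras differed by about 3–6 mm in x, so I used positions between them.
- The tool picked up a tilt of about 0.02 rad along the way. It showed no effect on the placements.

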